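# Sort press spindles by thread pitch on a notched gauge plate

## Task

The two washed press spindles on the black mat are mixed up: one has a 6 mm thread pitch, the other 10 mm. One at a time, lay each level in the row of notches on the gauge plate that fits its thread (blue row 6 mm, yellow row 10 mm), without forcing it, so that the thread drops fully home along the row for a moment, then lay it down flat, without dropping it, in the tray of the same colour before you gauge the other. Leave the glassware, the bottle and the jar where they stand.

Things in the scene. Friction and masses are not known exactly. Their poses are not given: they have to be found in the camera images.
- spindle_fine_mid (a point): Middle of the 6 mm pitch spindle's thread, on its axis, 15 mm above what it lies on; one ridge sits exactly here. x runs along the spindle, z is up at the start. Hexagon end 67 mm away at -x, brass end 53 mm at +x; the thread reaches 39 mm either way. Grip it across the thread here, 30 mm wide. 13 ridges 6 mm apart, grooves 3.5 mm deep. Goes in the blue row, then the blue tray.
- spindle_coarse_mid (a point): Middle of the 10 mm pitch spindle's thread, on its axis, 15 mm above what it lies on; one ridge sits exactly here. x runs along the spindle, z is up at the start. Hexagon end 67 mm away at -x, brass end 53 mm at +x; the thread reaches 39 mm either way. Grip it across the thread here, 30 mm wide. 7 ridges 10 mm apart, grooves 5 mm deep. Goes in the yellow row, then the yellow tray.
- spindle_fine: The 6 mm pitch spindle as a whole: steel, lies level, 120 mm long, 0.5 to 0.7 kg; 78 mm of thread 30 mm across its crests, 22 mm long hexagon head 30 mm across flats at -x (it keeps the spindle from rolling), 24 mm brass pad at +x. Ridges run straight round the bar. It balances about 11 mm from mid-thread towards the head. Origin on the underside, 15 mm below spindle_fine_mid.
- spindle_coarse: The 10 mm pitch spindle as a whole: steel, lies level, 120 mm long, 0.5 to 0.7 kg; 78 mm of thread 30 mm across its crests, 22 mm long hexagon head 30 mm across flats at -x (it keeps the spindle from rolling), 24 mm brass pad at +x. Ridges run straight round the bar. It balances about 11 mm from mid-thread towards the head. Origin on the underside, 15 mm below spindle_coarse_mid.
- row_blue (a point): Blue row: 6 mm pitch teeth across a V-topped bar 20 mm wide, 56 mm long. The point is where the middle of the 6 mm pitch spindle lies when centred and fully home, 60 mm above the bench; x along the row, z up. A notch is exactly here; up to 12 mm along is fine. If ridges land on tooth tips the spindle stays about 3.5 mm high: shift it along a little until it drops in. Catch is about 1.3 mm either way.
- row_yellow (a point): Yellow row: 10 mm pitch teeth across a V-topped bar 20 mm wide, 56 mm long. The point is where the middle of the 10 mm pitch spindle lies when centred and fully home, 60 mm above the bench; x along the row, z up. A notch is exactly here; up to 12 mm along is fine. If ridges land on tooth tips the spindle stays about 5 mm high: shift it along a little until it drops in. Catch is about 2 mm either way.
- gauge: The fixed gauge plate: an aluminium base 236 mm long (x) by 70 mm (y) by 12 mm high with the two V-bars in line on it, blue row at +x and yellow row at -x, 72 mm either side of its middle. The bars' top edges are 49 mm, their teeth 52 mm above the bench. Origin under the middle of the base; z up.
- tray_blue: Fixed blue plastic tray, open on top, 130 mm (x) by 190 mm (y) outside, 25 mm high, walls and floor 4 mm thick. Origin under its middle on the bench; the spindle lies in it along y.
- tray_yellow: Fixed yellow plastic tray, the same as the blue one.
- mat: Fixed black rubber mat 340 mm (x) by 250 mm (y), 2 mm thick, on which the spindles start, lying roughly along y. Origin under its middle.
- reagent_bottle: Glass bottle with a blue cap, 86 mm across, 180 mm high; bystander. Origin under its middle.
- sample_jar: White plastic sample jar with a red cap, 64 mm across, 65 mm high; bystander. Origin under its middle.
- beaker: Empty glass beaker, 72 mm across, 75 mm high; bystander. Origin under its middle.
- petri_dish: Clear petri dish, 90 mm across, 16 mm high; bystander. Origin under its middle.
Mind the look-alikes: they are no part of the job. Of the things shaped like the tray_yellow, the yellow one is meant.

How it is judged (in metres and radians):
On the way, in this order (a step that is already met when the one before it is completed fails the run):
1. one spindle lies fully home in the row of its own pitch (((x of spindle_fine_mid in the frame of row_blue between -0.012 and 0.012 m and y of spindle_fine_mid in the frame of row_blue between -0.003 and 0.003 m and z of spindle_fine_mid in the frame of row_blue between -0.0025 and 0.0015 m and angle between the x axis of spindle_fine_mid and the x axis of row_blue, either way round below 0.04 rad) or (x of spindle_coarse_mid in the frame of row_yellow between -0.012 and 0.012 m and y of spindle_coarse_mid in the frame of row_yellow between -0.003 and 0.003 m and z of spindle_coarse_mid in the frame of row_yellow between -0.0025 and 0.0015 m and angle between the x axis of spindle_coarse_mid and the x axis of row_yellow, either way round below 0.04 rad))), for 0.3 s.
2. one spindle lies in the tray of its colour while the other is not in its row ((((x of spindle_fine_mid in the frame of tray_blue between -0.055 and 0.055 m and y of spindle_fine_mid in the frame of tray_blue between -0.075 and 0.075 m and z of spindle_fine_mid in the frame of tray_blue between 0.01 and 0.027 m and angle between spindle_fine_mid's own x axis and vertical between 1.45 and 1.7 rad and linear speed of spindle_fine below 0.03 m/s) and not (x of spindle_coarse_mid in the frame of row_yellow between -0.012 and 0.012 m and y of spindle_coarse_mid in the frame of row_yellow between -0.003 and 0.003 m and z of spindle_coarse_mid in the frame of row_yellow between -0.0025 and 0.0015 m and angle between the x axis of spindle_coarse_mid and the x axis of row_yellow, either way round below 0.04 rad)) or ((x of spindle_coarse_mid in the frame of tray_yellow between -0.055 and 0.055 m and y of spindle_coarse_mid in the frame of tray_yellow between -0.075 and 0.075 m and z of spindle_coarse_mid in the frame of tray_yellow between 0.01 and 0.027 m and angle between spindle_coarse_mid's own x axis and vertical between 1.45 and 1.7 rad and linear speed of spindle_coarse below 0.03 m/s) and not (x of spindle_fine_mid in the frame of row_blue between -0.012 and 0.012 m and y of spindle_fine_mid in the frame of row_blue between -0.003 and 0.003 m and z of spindle_fine_mid in the frame of row_blue between -0.0025 and 0.0015 m and angle between the x axis of spindle_fine_mid and the x axis of row_blue, either way round below 0.04 rad)))), for 0.2 s.
3. with the first in its tray, the other spindle lies fully home in the row of its own pitch ((((x of spindle_fine_mid in the frame of tray_blue between -0.055 and 0.055 m and y of spindle_fine_mid in the frame of tray_blue between -0.075 and 0.075 m and z of spindle_fine_mid in the frame of tray_blue between 0.01 and 0.027 m and angle between spindle_fine_mid's own x axis and vertical between 1.45 and 1.7 rad and linear speed of spindle_fine below 0.03 m/s) and (x of spindle_coarse_mid in the frame of row_yellow between -0.012 and 0.012 m and y of spindle_coarse_mid in the frame of row_yellow between -0.003 and 0.003 m and z of spindle_coarse_mid in the frame of row_yellow between -0.0025 and 0.0015 m and angle between the x axis of spindle_coarse_mid and the x axis of row_yellow, either way round below 0.04 rad)) or ((x of spindle_coarse_mid in the frame of tray_yellow between -0.055 and 0.055 m and y of spindle_coarse_mid in the frame of tray_yellow between -0.075 and 0.075 m and z of spindle_coarse_mid in the frame of tray_yellow between 0.01 and 0.027 m and angle between spindle_coarse_mid's own x axis and vertical between 1.45 and 1.7 rad and linear speed of spindle_coarse below 0.03 m/s) and (x of spindle_fine_mid in the frame of row_blue between -0.012 and 0.012 m and y of spindle_fine_mid in the frame of row_blue between -0.003 and 0.003 m and z of spindle_fine_mid in the frame of row_blue between -0.0025 and 0.0015 m and angle between the x axis of spindle_fine_mid and the x axis of row_blue, either way round below 0.04 rad)))), for 0.3 s.
At the end, for the whole second after the job is handed in: The fine spindle lies at rest, flat, on the floor of the blue tray and the coarse one on that of the yellow tray: middle within 55 mm (tray x) and 75 mm (tray y) of the tray's middle, 10 to 27 mm above its underside, axis within 7 degrees of level, slower than 30 mm/s (x of spindle_fine_mid in the frame of tray_blue between -0.055 and 0.055 m and y of spindle_fine_mid in the frame of tray_blue between -0.075 and 0.075 m and z of spindle_fine_mid in the frame of tray_blue between 0.01 and 0.027 m and angle between spindle_fine_mid's own x axis and vertical between 1.45 and 1.7 rad and linear speed of each of spindle_fine, spindle_coarse below 0.03 m/s and x of spindle_coarse_mid in the frame of tray_yellow between -0.055 and 0.055 m and y of spindle_coarse_mid in the frame of tray_yellow between -0.075 and 0.075 m and z of spindle_coarse_mid in the frame of tray_yellow between 0.01 and 0.027 m and angle between spindle_coarse_mid's own x axis and vertical between 1.45 and 1.7 rad); the robot touches nothing.
It fails at once if a spindle was dropped or thrown into a tray (faster than 0.6 m/s within it) ((x of spindle_fine_mid in the frame of tray_blue between -0.065 and 0.065 m and y of spindle_fine_mid in the frame of tray_blue between -0.095 and 0.095 m and z of spindle_fine_mid in the frame of tray_blue below 0.04 m and linear speed of spindle_fine above 0.6 m/s) or (x of spindle_fine_mid in the frame of tray_yellow between -0.065 and 0.065 m and y of spindle_fine_mid in the frame of tray_yellow between -0.095 and 0.095 m and z of spindle_fine_mid in the frame of tray_yellow below 0.04 m and linear speed of spindle_fine above 0.6 m/s) or (x of spindle_coarse_mid in the frame of tray_blue between -0.065 and 0.065 m and y of spindle_coarse_mid in the frame of tray_blue between -0.095 and 0.095 m and z of spindle_coarse_mid in the frame of tray_blue below 0.04 m and linear speed of spindle_coarse above 0.6 m/s) or (x of spindle_coarse_mid in the frame of tray_yellow between -0.065 and 0.065 m and y of spindle_coarse_mid in the frame of tray_yellow between -0.095 and 0.095 m and z of spindle_coarse_mid in the frame of tray_yellow below 0.04 m and linear speed of spindle_coarse above 0.6 m/s)).
It fails at once if a spindle was forced or banged against the gauge (over 60 N) (contact force between any of spindle_fine, spindle_coarse and gauge above 60 N).
It fails at once if the bottle, the jar or a piece of glassware was pushed away (30 mm) or knocked over (distance of any of reagent_bottle, sample_jar, beaker, petri_dish from where it was at the start of the episode above 0.03 m or angle between any of reagent_bottle, sample_jar, beaker, petri_dish's own z axis and vertical above 0.5 rad).
It also fails if it takes over 67 s, if anything falls off the work surface, if the arm or the gripper's body presses on something with over 40 N, if the wrist force passes 120 N, or if a joint passes its speed limit or range.

## Robot

A 6-joint arm with a two-finger parallel gripper is mounted at the origin on the work surface. World frame = base frame: x ahead of the robot, y to its left, z up, the work surface at z = 0. Lengths are in m, angles in degrees, forces in N, time in s.
With the tool pointing down it reaches from about 0.25 to 0.8 m from the base axis. Payload 8.5 kg.
Tool frame: the origin (TCP) lies midway between the tips of the shut fingers; the grasp point (between the pads) lies 19 mm behind it; z points along the fingers, y is the direction in which the jaws open and shut (so a half turn about z gives the same grasp; the last joint's range is limited). The gripper opens to 85 mm and grips with 20 to 120 N. Pads are 22 mm wide; open, the fingers measure 114 mm over their backs; the gripper's body (76 mm by 85 mm) begins 54 mm behind the grasp point. The pads swing forward as they close: fully open they stand 13 mm farther back than shut.
Start: joints at [-75.287, 13.648, -0.773, 75.585, 0, 90], TCP at [0.133, -0.508, 0.231] pointing down, gripper open.
Joint ranges: [-152.45, 152.45], [-59.26, 108.67], [-65.41, 83.53], [-104.44, 129.93], [-82.83, 76.93], [-180, 180]. Speed limits (degrees/s): [127.2, 127.2, 159.86, 180, 180, 180].

## Interface

Orientations are given as [roll, pitch, yaw] about the fixed x, y, z axes, in that order (R = Rz(yaw) Ry(pitch) Rx(roll)).
In Python, from rig import arm gives the robot as it stands.
- The arm moves only by the tool move_arm, never from a script. Its argument "rows" is a list of rows, each a list of 2 entries, a list of its own where there are three numbers: the shift along the world's x, y, z in mm, then the turn, a rotation vector about the world's x, y, z in rad. A call has exactly 5 rows; each row is the pose to reach, as a shift and turn from the pose measured when the call began; what a row does not reach only later rows make up. A row lasts 1/8 s, in which the tool goes at most 62.5 mm and 10.7 degrees, less where a joint would pass 70% of its speed; a pose out of reach is approached as far as the arm can. A call with a gripper value outside its range is refused whole. "hand" is the opening, from 0 (shut) to 1 (fully open), set as the call begins (left out, the last holds). The fingers move at their own pace and stop on an object; "grip_force" is the grip in N (left out, the last holds). Time passes only in rows, so rows that repeat a pose let the fingers close, or fill a call up. It gives the time, the measured TCP pose, the force and the opening at its end, in the units of the state.
- arm.sense(): the state, without advancing time (a new reading comes with each control period).
- arm.capture(name): name is "scene" or "top" or "wrist"; returns a dict with "img" (420x560x3 uint8, blue, green, red), "intrinsics" (3x3 intrinsics, pixels), "position" and "attitude" of the camera in the world; the wrist camera has in their place "tool_from_camera" (4x4, takes a point from camera to tool coordinates, whose origin is the TCP and whose axes are the flange's). Camera axes: x right, y up, looking along -z (the intrinsics and any distortion apply to the point x, -y, -z); pixel columns grow to the right and rows downward; lengths in m; the calibration is good to about 2 mm. A picture is of the moment at which its call begins: read the wrist's pose just before it. There is no depth.
- arm.close_job(): hands the job in, once; it reports no verdict.
Trained networks look in a picture, given as the dict that the camera call returned (one of the last four; its "shot" number tells which), for a name from the list of things; names that differ only in an ending like _2 or _b are one class to them, and where a whole thing is asked for, a point or a joint stands for the part that bears it (a point fixed in the world has none). Each returns a list of dicts, best first, with "confidence" (0 to 1); they miss things now and then, are a little off and sometimes report something else, mostly with a low value. They report only what shows in the picture. A call takes as long as a camera call. They do not tell look-alikes from the thing itself.
- arm.recognise(picture, target): "point" ([x, y, z] in m, in world coordinates, good to about 4 mm: the middle of the surface that is visible of it).
- arm.silhouettes(picture, target): "mask" (420x560 bool, what is visible of it).
- arm.place_of(picture, target): "point" ([x, y, z] in m, in world coordinates, good to about 4 mm: a listed point, or the origin of a listed thing).
The state is a dict: "t": time; "joint_positions": joint angles; "dq": joint speeds; "effort": joint torques, N m; "eef_pos": TCP position; "tcp_rot": TCP orientation; "wrist_force": force on the tool from outside, world axes, zero at the start; "ft_torque": the same for the moment, N m; "opening": finger opening in m.
Only numpy, scipy, OpenCV 4.12 (cv2) and the standard library are available. Lean on these libraries where they do the work, as an engineer would, in place of code of your own. Each camera call takes 0.05 s, during which the arm holds its last target. There are 200 camera calls.

## Working session

There is one attempt and no reset: what is moved stays moved. The work goes in short steps, Python scripts to look and compute and a tool call to move; the robot and the scene stay as the last step left them, time stands still between calls to the robot, and variables do not carry over. Pictures are saved under pics/ and viewed, about 8 in all and at most 12, crops included, and the job is handed in when it is done.

Besides the shell and the picture viewer there is one more tool, called after "Emit:" as name(argument=value, ...), one argument or row to a line, values as JSON. move_arm: Moves the arm, as the interface text tells. Its arguments: {"type":"object","properties":{"rows":{"type":"array"},"hand":{"type":"number"},"grip_force":{"type":"number"}},"required":["rows"]}

```bash
ls; mkdir -p pics
cat > h.py <<'E'
import numpy as np, cv2
from rig import arm
from scipy.spatial.transform import Rotation as R
np.set_printoptions(precision=4,suppress=True)
E
python3 - <<'E'
from h import *
s=arm.sense(); print({k:np.round(v,4).tolist() for k,v in s.items()})
for n in ("top","scene"):
    p=arm.capture(n); cv2.imwrite(f"pics/{n}0.png",p["img"])
    print(n,p["intrinsics"],p["position"],p["attitude"],[k for k in p])
    for t in ["spindle_fine_mid","spindle_coarse_mid","spindle_fine","row_blue","row_yellow","gauge","tray_blue","tray_yellow","mat","reagent_bottle","sample_jar","beaker","petri_dish"]:
        print(t,[(np.round(d["point"],4).tolist(),round(d["confidence"],2)) for d in arm.place_of(p,t)][:4])
E
```

```text
pics
{'t': 0.0, 'joint_positions': [-75.2873, 13.6808, -0.8168, 75.5845, 0.0006, 90.0004], 'dq': [-0.0249, -0.0531, 0.0454, 0.0486, -0.026, 0.0291], 'effort': [0.0026, -53.8785, 34.643, 0.0186, 0.0001, -0.0], 'eef_pos': [0.1332, -0.5074, 0.2307], 'tcp_rot': [-179.9178, -0.0006, 14.7123], 'wrist_force': [-0.436, 0.4074, -0.283], 'ft_torque': [0.0442, 0.0341, 0.04], 'opening': 0.0853}
top [[401.4945   0.     276.5546]
 [  0.     401.4945 208.823 ]
 [  0.       0.       1.    ]] [0.3799 0.0684 1.2488] [  6.4871   1.364  -89.9129] ['img', 'intrinsics', 'position', 'attitude', 'shot']
spindle_fine_mid [([0.6112, -0.3433, 0.0152], 0.95)]
spindle_coarse_mid [([0.428, -0.3378, 0.0154], 0.74), ([0.7347, -0.0696, 0.0011], 0.69)]
spindle_fine [([0.6155, -0.3446, 0.0026], 0.71), ([0.4183, 0.2599, -0.0034], 0.66), ([0.5588, -0.0116, 0.0623], 0.16)]
row_blue [([0.4133, 0.0156, 0.061], 0.81), ([0.4326, -0.3333, 0.0037], 0.52), ([0.4298, -0.3357, 0.0173], 0.18)]
row_yellow [([0.5572, -0.0088, 0.0596], 0.57), ([0.4156, 0.2613, -0.0025], 0.31)]
gauge [([0.4896, 0.0059, 0.0035], 0.76)]
tray_blue [([0.6
[... 829 characters left out ...]
 0.2578, -0.0032], 0.32)]
spindle_fine [([0.6165, -0.3422, -0.0023], 0.8), ([0.6055, 0.4807, -0.0009], 0.64)]
row_blue [([0.4187, 0.0209, 0.0637], 0.89)]
row_yellow [([0.5592, -0.0113, 0.0591], 0.77)]
gauge [([0.4852, 0.0077, -0.0008], 0.79)]
tray_blue [([0.6262, 0.3279, -0.0029], 0.95)]
tray_yellow [([0.2752, 0.4905, -0.0012], 0.8), ([0.4203, 0.2589, -0.0013], 0.76), ([0.5274, 0.6777, 0.0006], 0.75), ([0.5596, -0.0128, 0.0622], 0.67)]
mat [([0.5172, -0.324, 0.0003], 0.75)]
reagent_bottle [([0.541, -0.5261, -0.0022], 0.63), ([0.6067, 0.4802, -0.0009], 0.51)]
sample_jar [([0.6042, 0.4829, -0.0005], 0.62)]
beaker [([0.7368, -0.0711, -0.0014], 0.8)]
petri_dish [([0.7656, 0.1336, 0.0032], 0.73)]
```

View pics/top0.png

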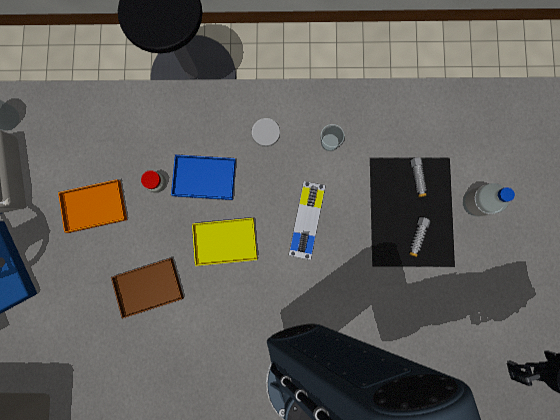

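View pics/scene0.png

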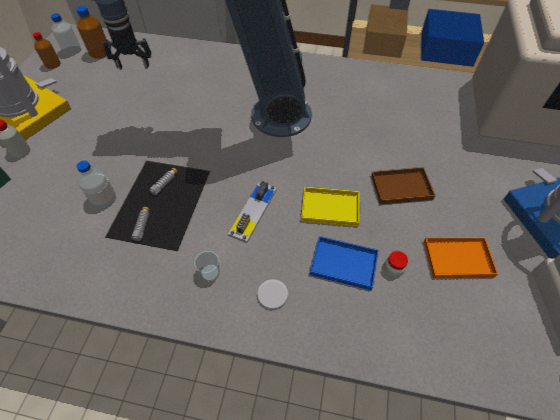

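Run:
```python
from h import *
p=arm.capture("wrist"); print(p["intrinsics"],p["tool_from_camera"])
# refine: colour blobs in top pic
import os
```

```text
[[305.3767   0.     280.1831]
 [  0.     305.3767 206.0504]
 [  0.       0.       1.    ]] [[-0.0002  0.9505  0.3107  0.0806]
 [ 1.      0.0002 -0.     -0.0007]
 [-0.0001  0.3107 -0.9505 -0.1424]
 [ 0.      0.      0.      1.    ]]
```

Emit:
move_arm(
  rows=[
    [[60, 30, 20], [0, 0, 0]],
    [[120, 60, 40], [0, 0, 0]],
    [[180, 90, 60], [0, 0, 0]],
    [[240, 110, 70], [0, 0, 0]],
    [[290, 130, 80], [0, 0, 0]],
  ],
  hand=1,
)

```text
t: 2.08
eef_pos: [0.4105, -0.3825, 0.3091]
tcp_rot: [180.0, -0.0, 14.7]
wrist_force: [1.1, -1.7, -0.0]
opening: 0.0852
```

```bash
cat >> h.py <<'E'
def wrist():
    s=arm.sense(); p=arm.capture("wrist")
    T=np.eye(4); T[:3,:3]=R.from_euler("xyz",s["tcp_rot"],degrees=True).as_matrix(); T[:3,3]=s["eef_pos"]
    p["T"]=T@p["tool_from_camera"]; return p
def fixed(n):
    p=arm.capture(n); T=np.eye(4); T[:3,:3]=R.from_euler("xyz",p["attitude"],degrees=True).as_matrix(); T[:3,3]=p["position"]; p["T"]=T; return p
def ray(p,uv,z):
    uv=np.atleast_2d(np.asarray(uv,float)); K=p["intrinsics"]
    d=np.c_[(uv[:,0]-K[0,2])/K[0,0],-(uv[:,1]-K[1,2])/K[1,1],-np.ones(len(uv))]@p["T"][:3,:3].T
    o=p["T"][:3,3]; return o+d*((z-o[2])/d[:,2])[:,None]
def proj(p,X):
    X=np.atleast_2d(X); c=(X-p["T"][:3,3])@p["T"][:3,:3]; K=p["intrinsics"]
    return np.c_[K[0,0]*c[:,0]/-c[:,2]+K[0,2],K[1,1]*c[:,1]/c[:,2]+K[1,2]]
def rectify(p,c,ang,L,W,z,mmpp=0.5):
    """top-down patch at height z, centre c, x axis along ang(rad); L,W metres"""
    n,m=int(L/mmpp*1000),int(W/mmpp*1000)
    a=(np.arange(n)-n/2+.5)*mmpp/1000; b=-(np.arange(m)-m/2+.5)*mmpp/1000
    A,B=np.meshgrid(a,b); X=np.c_[(c[0]+A*np.cos(ang)-B*np.sin(ang)).ravel(),(c[1]+A*np.sin(ang)+B*np.cos(ang)).ravel(),np.full(A.size,z)]
    uv=proj(p,X).astype(np.float32).reshape(m,n,2); return cv2.remap(p["img"],uv[...,0],uv[...,1],cv2.INTER_CUBIC)
E
python3 - <<'E'
from h import *
p=wrist(); out=[]
for t in ["spindle_fine","spindle_coarse"]:
    for d in arm.silhouettes(p,t)[:3]:
        m=d["mask"]; v,u=np.nonzero(m)
        if len(u)<50: continue
        X=ray(p,np.c_[u,v],0.02)[:,:2]; c=X.mean(0); w,V=np.linalg.eigh(np.cov((X-c).T)); ax=V[:,1]
        q=(X-c)@ax; print(t,d["confidence"],len(u),c,np.degrees(np.arctan2(ax[1],ax[0])),q.min(),q.max(),2*np.sqrt(w[0]*3))
    for n in ("place_of",): print(t,[(np.round(d["point"],4),d["confidence"]) for d in arm.place_of(p,t+"_mid")])
for c in [(0.612,-0.343),(0.428,-0.335)]:
    out.append(rectify(p,c,np.pi/2,0.2,0.1,0.025,0.33))
cv2.imwrite("pics/w1.png",np.vstack(out)); np.savez("/tmp/w1.npz",img=p["img"],T=p["T"],K=p["intrinsics"])
E
```

```text
spindle_fine 0.63 996 [ 0.5873 -0.3465] -173.85587341159314 -0.025852248134815802 0.02865333045172474 0.026508221229907925
spindle_fine []
spindle_coarse 0.94 1642 [ 0.4404 -0.3364] 160.3251244638419 -0.05483855146348099 0.06624995766746401 0.027053514699759196
spindle_coarse [(array([ 0.4296, -0.3334,  0.0195]), 0.76)]
```

View pics/w1.png

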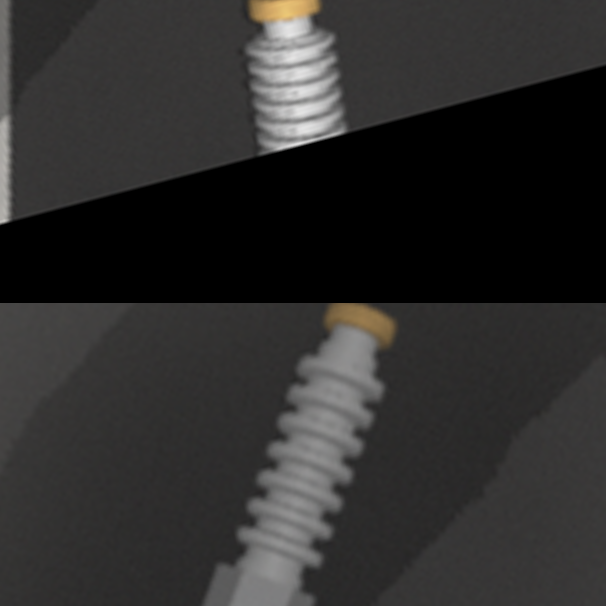

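Emit:
move_arm(
  rows=[
    [[4, 12, -50], [0, 0, -0.15]],
    [[9, 25, -100], [0, 0, -0.3]],
    [[15, 40, -150], [0, 0, -0.45]],
    [[19.5, 49, -200], [0, 0, -0.6]],
    [[19.5, 49, -209], [0, 0, -0.606]],
  ],
)

```text
t: 2.95
eef_pos: [0.4253, -0.3332, 0.0965]
tcp_rot: [-179.9, 0.3, -20.0]
wrist_force: [0.6, 0.3, 0.9]
opening: 0.0852
```

```bash
cat >> h.py <<'E'
def axis_fit(p,tgt,z=0.02,rect=None):
    ds=arm.silhouettes(p,tgt); best=None
    for d in ds[:3]:
        m=d["mask"]; v,u=np.nonzero(m)
        if len(u)<50: continue
        X=ray(p,np.c_[u,v],z)[:,:2]; c=X.mean(0); w,V=np.linalg.eigh(np.cov((X-c).T)); ax=V[:,1]
        if ax[0]<0: ax=-ax
        q=(X-c)@ax; print(tgt,d["confidence"],len(u),c,np.degrees(np.arctan2(ax[1],ax[0])),q.min(),q.max())
E
python3 - <<'E'
from h import *
p=wrist(); s=arm.sense(); print(s["eef_pos"],s["tcp_rot"],s["wrist_force"])
axis_fit(p,"spindle_coarse",0.03)
print([(np.round(d["point"],4),d["confidence"]) for d in arm.place_of(p,"spindle_coarse_mid")])
q=rectify(p,(0.43,-0.3335),np.radians(-20),0.2,0.1,0.032,0.33)
cv2.imwrite("pics/w2.png",np.vstack([cv2.resize(p["img"],(606,454)),q[:140]]) if 0 else np.vstack([q,cv2.resize(p["img"],(606,297) if 0 else (606,454))[:296]]))
E
```

```text
[ 0.4262 -0.3341  0.0974] [-179.9195    0.2371  -19.8681] [-0.1868 -0.5014 -1.5797]
spindle_coarse 0.86 5754 [ 0.4445 -0.338 ] -20.250989769951826 -0.06752563126950724 0.05141045969299414
[(array([ 0.432 , -0.3318,  0.0189]), 0.77)]
```

View pics/w2.png

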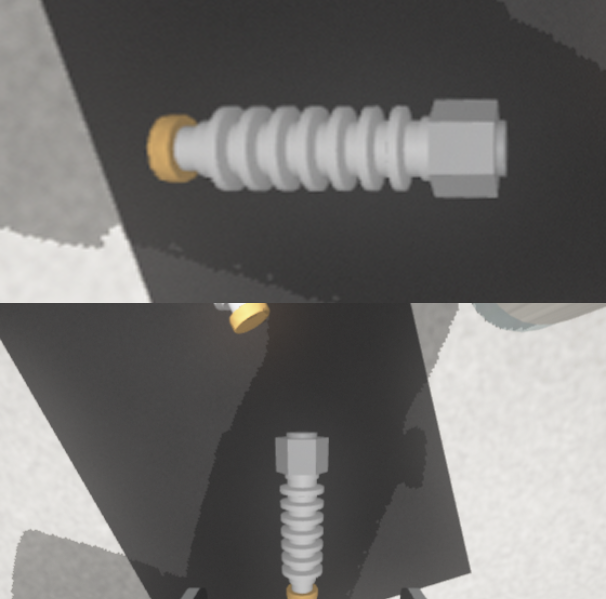

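Emit:
move_arm(
  rows=[
    [[5, 0, -40], [0, 0, 0]],
    [[10, -1, -75], [0, 0, 0]],
    [[10, -1, -88], [0, 0, 0]],
    [[10, -1, -92], [0, 0, 0]],
    [[10, -1, -92], [0, 0, 0]],
  ],
)

```text
t: 3.72
eef_pos: [0.4385, -0.3372, 0.0096]
tcp_rot: [180.0, -0.1, -19.8]
wrist_force: [0.1, -0.1, 0.3]
opening: 0.0855
```

Emit:
move_arm(
  rows=[
    [[0, 0, 0], [0, 0, 0]],
    [[0, 0, 0], [0, 0, 0]],
    [[0, 0, 0], [0, 0, 0]],
    [[0, 0, 0], [0, 0, 0]],
    [[0, 0, 0], [0, 0, 0]],
  ],
  hand=0,
  grip_force=60,
)

```text
t: 4.35
eef_pos: [0.4387, -0.3372, 0.0103]
tcp_rot: [180.0, -0.2, -19.8]
wrist_force: [-1.6, 2.7, 7.2]
opening: 0.0272
```

Emit:
move_arm(
  rows=[
    [[0, 0, 0], [0, 0, 0]],
    [[-1, 1, 0], [0, 0, 0]],
    [[-1, 1, -2], [0, 0, 0]],
    [[-1, 1, -4], [0, 0, 0]],
    [[-1, 1, -6], [0, 0, 0]],
  ],
  hand=0.6,
)

```text
t: 4.97
eef_pos: [0.4377, -0.3362, 0.0041]
tcp_rot: [180.0, -0.1, -19.8]
wrist_force: [0.7, 0.6, 0.8]
opening: 0.0511
```

Run:
```python
from h import *
s=arm.sense(); print(s["eef_pos"],s["tcp_rot"],s["wrist_force"],s["opening"])
p=wrist()
s=arm.sense(); print(s["eef_pos"],s["tcp_rot"],s["wrist_force"],s["opening"])
```

```text
[ 0.4377 -0.3362  0.0041] [179.9621  -0.1499 -19.822 ] [0.7369 0.5667 0.8066] 0.05107404298556052
[ 0.4376 -0.3361  0.0038] [179.9675  -0.135  -19.8245] [ 0.0615 -0.2287 -1.0223] 0.051278590853775396
```

Emit:
move_arm(
  rows=[
    [[0, 0, -1], [0, 0, 0]],
    [[0, 0, -1], [0, 0, 0]],
    [[0, 0, -1], [0, 0, 0]],
    [[0, 0, -1], [0, 0, 0]],
    [[0, 0, -1], [0, 0, 0]],
  ],
  hand=0,
  grip_force=60,
)

```text
t: 5.65
eef_pos: [0.4375, -0.3362, 0.0029]
tcp_rot: [180.0, -0.1, -19.8]
wrist_force: [-1.3, -0.7, 3.3]
opening: 0.0275
```

Emit:
move_arm(
  rows=[
    [[0, 0, 10], [0, 0, 0]],
    [[0, 0, 40], [0, 0, 0]],
    [[0, 0, 80], [0, 0, 0]],
    [[15, 30, 120], [0, 0, 0.03]],
    [[30, 70, 150], [0, 0, 0.06]],
  ],
)

```text
t: 6.28
eef_pos: [0.4679, -0.266, 0.1547]
tcp_rot: [180.0, -0.2, -16.4]
wrist_force: [1.8, -0.6, -5.5]
opening: 0.0274
```

Emit:
move_arm(
  rows=[
    [[15, 45, 0], [0, 0, 0.03]],
    [[32, 100, 0], [0, 0, 0.06]],
    [[50, 155, 0], [0, 0, 0.09]],
    [[68, 205, -5], [0, 0, 0.1]],
    [[80, 240, -10], [0, 0, 0.1]],
  ],
)

```text
t: 6.9
eef_pos: [0.5432, -0.0606, 0.1445]
tcp_rot: [-178.3, -0.1, -7.3]
wrist_force: [-0.3, -0.9, -5.1]
opening: 0.0278
```

Run:
```python
from h import *
p=wrist(); s=arm.sense(); print(s["eef_pos"],s["tcp_rot"],s["wrist_force"],s["ft_torque"],s["opening"])
for t in ["row_yellow","row_blue","spindle_coarse_mid","gauge"]:
    print(t,[(np.round(d["point"],4),d["confidence"]) for d in arm.place_of(p,t)][:2])
cv2.imwrite("pics/w3.png",p["img"]); np.savez("/tmp/w3.npz",img=p["img"],T=p["T"],intrinsics=p["intrinsics"])
```

```text
[ 0.5441 -0.0597  0.1437] [-178.1971   -0.1042   -7.209 ] [ 1.7211  1.6554 -5.4844] [ 0.0227 -0.0926  0.0389] 0.027407903239818704
row_yellow [(array([ 0.5554, -0.0111,  0.0578]), 0.6)]
row_blue []
spindle_coarse_mid [(array([ 0.54  , -0.0618,  0.1587]), 0.74)]
gauge []
```

View pics/w3.png

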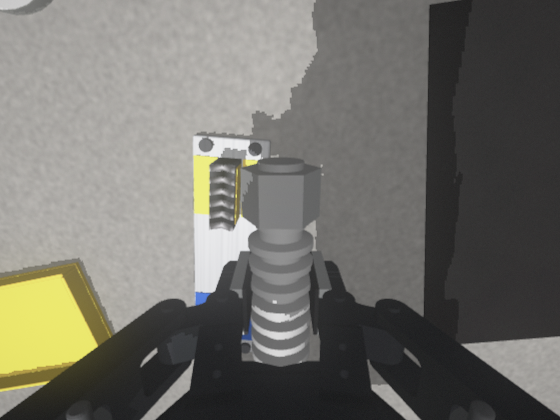

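Run:
```python
from h import *
for i in range(3): arm.capture("wrist")
p=wrist(); s=arm.sense(); print(s["eef_pos"],s["tcp_rot"],s["wrist_force"],s["ft_torque"],s["opening"])
print([(np.round(d["point"],4),d["confidence"]) for d in arm.place_of(p,"row_yellow")][:2])
np.savez("/tmp/w4.npz",img=p["img"],T=p["T"],intrinsics=p["intrinsics"])
a=rectify(p,(0.556,-0.011),np.radians(-11),0.12,0.05,0.052,0.2)
yaw=np.radians(s["tcp_rot"][2]); e=s["eef_pos"]
b=rectify(p,e[:2],yaw,0.16,0.05,e[2]+0.014,0.2)
b=b[:, 100:700]
out=np.vstack([a,b]); 
for x in range(0,600,50): cv2.line(out,(x,0),(x,6),(0,0,255),1); cv2.line(out,(x,250),(x,256),(0,0,255),1)
cv2.line(out,(300,0),(300,20),(0,255,0),1);cv2.line(out,(300,250),(300,270),(0,255,0),1)
cv2.line(out,(0,125),(30,125),(0,255,0),1);cv2.line(out,(0,375),(30,375),(0,255,0),1)
cv2.imwrite("pics/w4.png",out)
```

```text
[ 0.5428 -0.0634  0.1448] [-178.3443   -0.1504   -7.5291] [-0.0049  0.9964 -5.6438] [-0.0501  0.0044 -0.0227] 0.027029755914993046
[(array([ 0.556 , -0.0082,  0.0622]), 0.95)]
```

View pics/w4.png

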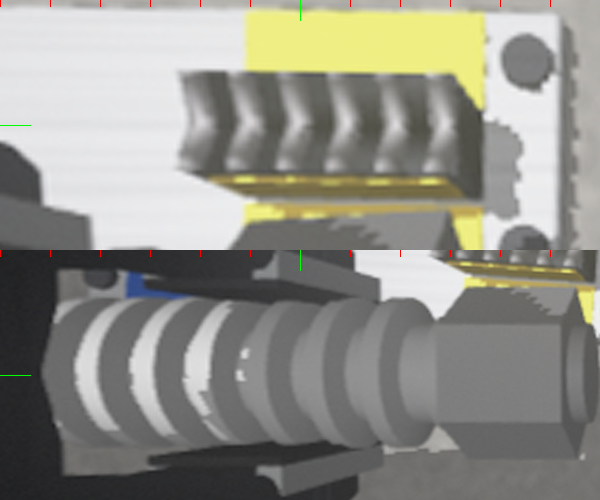

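```bash
cat > fit.py <<'E'
from h import *
from scipy.optimize import least_squares
def model(pitch_mm,hx=(0.042,0.064)):
    """spindle points in own frame (x to brass)"""
    P=[];t=np.linspace(0,2*np.pi,73)[:-1]
    for c in np.arange(-39//pitch_mm*pitch_mm,40,pitch_mm):
        pass
    n=int(39//pitch_mm) if pitch_mm==6 else 3
    rid=[np.c_[np.full(72,k*pitch_mm/1000),.015*np.cos(t),.015*np.sin(t)] for k in range(-n,n+1)]
    a=np.radians(np.arange(0,361,60)); r=.015/np.cos(np.pi/6)
    hexs=[np.c_[np.full(7,-x),r*np.cos(a),r*np.sin(a)] for x in hx]
    return rid,hexs
def place(par,X):
    # par: along(mm), lateral, height above TCP(mm) of mid, pitch deg (+ = head(-x own) down), yaw deg; own x = -tool x, own y=tool y, own z=up=-tool z
    a,l,h,pt,yw=par
    Rm=R.from_euler("zy",[np.radians(yw),np.radians(-pt)]).as_matrix()
    M=np.array([[-1,0,0],[0,1,0],[0,0,-1.]])
    return (X@Rm.T)@M.T+np.array([a,l,-h])/1000
def overlay(img,p,par,rid,hexs,s=2.,off=(0,0),bottom=False):
    K=p["intrinsics"];C=np.linalg.inv(p["tool_from_camera"])
    def pj(X):
        c=X@C[:3,:3].T+C[:3,3]; return np.c_[K[0,0]*c[:,0]/-c[:,2]+K[0,2],K[1,1]*c[:,1]/c[:,2]+K[1,2]]
    for i,r in enumerate(rid):
        u=pj(place(par,r[r[:,2]>-0.001])); 
        for q in u[::3]: cv2.circle(img,tuple(int(v) for v in (q-off)*s),1,(0,0,255) if i!=len(rid)//2 else (0,255,0),-1)
    for h in hexs: cv2.polylines(img,[np.int32((pj(place(par,h))-off)*s)],True,(255,0,255),1)
    return img
E
python3 - <<'E'
from fit import *
from h import *
z=np.load("/tmp/w4.npz"); tfc=np.array([[-0.0002,.9505,.3107,.0806],[1,.0002,0,-.0007],[-.0001,.3107,-.9505,-.1424],[0,0,0,1]])
p=dict(img=z["img"],intrinsics=z["intrinsics"],tool_from_camera=tfc)
rid,hexs=model(10); off=np.array([200,130])
crop=cv2.resize(z["img"][130:380,200:360],None,fx=2.4,fy=2.4,interpolation=cv2.INTER_CUBIC)
A=overlay(crop.copy(),p,(-4,0,14,0,0),rid,hexs,2.4,off)
cv2.imwrite("pics/w5.png",np.hstack([crop,A]))
E
```

```text
(no output)
```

View pics/w5.png

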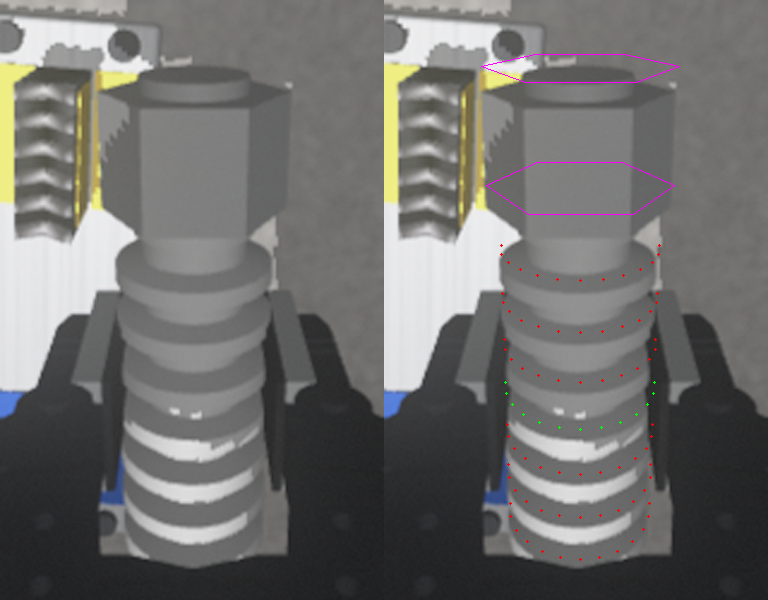

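```bash
cat >> fit.py <<'E'
def pjt(p,X):
    K=p["intrinsics"];C=np.linalg.inv(p["tool_from_camera"]); c=X@C[:3,:3].T+C[:3,3]
    return np.c_[K[0,0]*c[:,0]/-c[:,2]+K[0,2],K[1,1]*c[:,1]/c[:,2]+K[1,2]]
E
python3 - <<'E'
from fit import *
z=np.load("/tmp/w4.npz"); tfc=np.array([[-0.0002,.9505,.3107,.0806],[1,.0002,0,-.0007],[-.0001,.3107,-.9505,-.1424],[0,0,0,1]])
p=dict(img=z["img"],intrinsics=z["intrinsics"],tool_from_camera=tfc)
off=np.array([200,130]); r=.015/np.cos(np.pi/6)
def pts(h0,hl):
    X=[];a=r/2
    for x in (-h0,-h0-hl):
        X+= [[x,-r,0],[x,r,0],[x,-a,.015],[x,a,.015]]
    for k in range(-3,4): X.append([k*.01,0,.015])
    return np.array(X)
obs=np.array([[104,212],[289,209],[140,237],[249,237],[100,92],[291,90],[140,101],[249,101]]+[[195,y] for y in (300,350,400,440,483,523,557)])/2.4+off
w=np.array([1]*8+[.6]*7)
def f(q,rid=True):
    u=pjt(p,place(q[:5],pts(q[5],.022)))
    d=(u-obs)*w[:,None]; d[8:,0]*=0
    if not rid: d[8:]=0
    return d.ravel()
for flip in (1,-1):
    o=obs.copy()
    if flip<0: obs[[0,1,2,3,4,5,6,7],0]=obs[[1,0,3,2,5,4,7,6],0]
    s=least_squares(f,[-4,0,14,0,0,.042],x_scale=[1,1,1,1,1,.001]); print(s.x,s.cost); 
    if s.cost<50: print(np.round(f(s.x).reshape(-1,2),1).tolist())
    obs=o
E
```

```text
[-7.2945  0.1893 12.9142  0.0427  0.4533  0.041 ] 21.833595248018522
[[-0.3, -2.4], [-0.5, -1.7], [1.8, -0.3], [-0.7, -0.7], [-1.0, -0.7], [0.3, -0.5], [0.2, 2.9], [0.1, 2.5], [0.0, -1.3], [0.0, -1.0], [0.0, -1.4], [0.0, 0.2], [0.0, 0.5], [0.0, 1.1], [0.0, 2.7]]
[-738.4194   46.8565 -937.8079   32.1641    4.8311    0.4898] 8534.12823168857
```

Emit:
move_arm(
  rows=[
    [[8, 20, -10], [-0.01, 0.001, -0.02]],
    [[16, 40, -30], [-0.02, 0.003, -0.045]],
    [[22, 51, -60], [-0.029, 0.004, -0.07]],
    [[22, 51, -78], [-0.029, 0.004, -0.07]],
    [[22, 51, -83], [-0.029, 0.004, -0.07]],
  ],
)

```text
t: 8.02
eef_pos: [0.558, -0.0593, 0.0601]
tcp_rot: [-177.8, 0.0, -7.2]
wrist_force: [1.0, -0.6, -5.2]
opening: 0.0275
```

Emit:
move_arm(
  rows=[
    [[0, 0, 0], [0, 0, 0]],
    [[0, 0, 0], [0, 0, 0]],
    [[0, 0, 0], [0, 0, 0]],
    [[0, 0, 0], [0, 0, 0]],
    [[0, 0, 0], [0, 0, 0]],
  ],
  grip_force=40,
)

```text
t: 8.65
eef_pos: [0.5582, -0.0594, 0.0604]
tcp_rot: [-177.8, -0.0, -7.2]
wrist_force: [0.4, 0.6, -6.5]
opening: 0.0274
```

Run:
```python
from h import *
s=arm.sense(); print({k:np.round(v,3).tolist() for k,v in s.items()})
```

```text
{'t': 8.65, 'joint_positions': [-7.267, 23.393, -12.956, 53.651, 2.191, 179.943], 'dq': [-0.037, 0.143, 0.028, 0.08, 0.052, 0.02], 'effort': [0.003, -65.06, 31.539, -0.013, 0.212, -0.001], 'eef_pos': [0.558, -0.059, 0.06], 'tcp_rot': [-177.809, -0.001, -7.211], 'wrist_force': [0.419, 0.588, -6.507], 'ft_torque': [-0.137, 0.04, -0.018], 'opening': 0.027}
```

Emit:
move_arm(
  rows=[
    [[0, 0, 20], [0, 0, 0.18]],
    [[0, 0, 45], [0, 0, 0.36]],
    [[0, 10, 70], [0, 0, 0.54]],
    [[0, 25, 70], [0, 0, 0.72]],
    [[0, 40, 70], [0, 0, 0.9]],
  ],
)

```text
t: 9.28
eef_pos: [0.5583, -0.019, 0.1309]
tcp_rot: [-177.8, -0.0, 44.7]
wrist_force: [-0.3, -0.7, -5.2]
opening: 0.0274
```

Emit:
move_arm(
  rows=[
    [[0, 5, 0], [0, 0, 0.18]],
    [[0, 10, 0], [0, 0, 0.36]],
    [[0, 10, 0], [0, 0, 0.54]],
    [[0, 10, 0], [0, 0, 0.72]],
    [[0, 10, 0], [0, 0, 0.9]],
  ],
)

```text
t: 9.9
eef_pos: [0.5584, -0.009, 0.1309]
tcp_rot: [-177.9, -0.0, 96.6]
wrist_force: [-0.3, -0.2, -5.4]
opening: 0.0273
```

Emit:
move_arm(
  rows=[
    [[0, 0, 0], [0, 0, 0.18]],
    [[0, 0, 0], [0, 0, 0.36]],
    [[0, 0, 0], [0, 0, 0.54]],
    [[0, 0, 0], [0, 0, 0.72]],
    [[0, 0, 0], [0, 0, 0.9]],
  ],
)

```text
t: 10.52
eef_pos: [0.5584, -0.0089, 0.1309]
tcp_rot: [-177.9, -0.0, 148.5]
wrist_force: [0.3, -0.7, -5.2]
opening: 0.0273
```

Run:
```python
from h import *
arm.capture("wrist")
s=arm.sense(); print({k:np.round(v,3).tolist() for k,v in s.items()})
Rd=R.from_euler("xyz",[180,0,168.5],degrees=True); Rc=R.from_euler("xyz",s["tcp_rot"],degrees=True)
print((Rd*Rc.inv()).as_rotvec())
```

```text
{'t': 10.575, 'joint_positions': [0.079, 20.613, -5.905, 64.63, -1.81, 31.099], 'dq': [-0.028, 0.169, 0.426, 0.5, 0.38, 16.548], 'effort': [-0.139, -63.468, 34.665, 0.185, -0.153, 1.664], 'eef_pos': [0.558, -0.009, 0.131], 'tcp_rot': [-177.857, -0.049, 148.997], 'wrist_force': [-0.586, -0.035, -5.353], 'ft_torque': [0.041, -0.017, 0.022], 'opening': 0.028}
[ 0.0347 -0.0144  0.3403]
```

Emit:
move_arm(
  rows=[
    [[-5, -15, 5], [0.012, -0.005, 0.11]],
    [[-10, -30, 10], [0.024, -0.01, 0.22]],
    [[-15, -45, 15], [0.035, -0.014, 0.34]],
    [[-15, -50, 15], [0.035, -0.014, 0.34]],
    [[-15, -50, 15], [0.035, -0.014, 0.34]],
  ],
)

```text
t: 11.2
eef_pos: [0.5434, -0.059, 0.1459]
tcp_rot: [180.0, -0.0, 168.2]
wrist_force: [0.3, 0.1, -4.1]
opening: 0.0276
```

```bash
cat > look.py <<'E'
from fit import *
import sys
def look(name,rowc,pitch,par,ang=168.5,rowz=0.052):
    arm.capture("wrist"); p=wrist(); s=arm.sense(); e=s["eef_pos"]; print(e,s["tcp_rot"],s["wrist_force"],s["opening"])
    np.savez("/tmp/%s.npz"%name,img=p["img"],T=p["T"],intrinsics=p["intrinsics"],tool_from_camera=p["tool_from_camera"])
    a=rectify(p,rowc,np.radians(ang),0.08,0.05,rowz,0.2)
    for x in range(0,400,50): cv2.line(a,(x,0),(x,6),(0,0,255),1)
    cv2.line(a,(200,0),(200,14),(0,255,0),1); cv2.line(a,(0,125),(14,125),(0,255,0),1)
    q=pjt(p,place(par,np.array([[-.02,0,0]])))[0]; off=np.int32(q-[80,110]); off=np.clip(off,0,[400,200])
    c=cv2.resize(p["img"][off[1]:off[1]+220,off[0]:off[0]+160],None,fx=2.4,fy=2.4,interpolation=cv2.INTER_CUBIC)
    c=overlay(c,p,par,*model(pitch),2.4,off); print("off",off)
    a=np.vstack([a,cv2.resize(p["img"],(400,300))[:278]]); a=a[:528]
    cv2.imwrite("pics/%s.png"%name,np.hstack([c[:528],a]))
E
python3 - <<'E'
from look import *
look("w6",(0.5597,-0.0111),10,(-7.3,.2,12.9,0,.45))
E
```

```text
[ 0.5434 -0.0584  0.1457] [179.9869  -0.0526 168.3621] [ 0.2362  0.041  -5.5645] 0.02750324217884525
off [198 145]Traceback (most recent call last):
  File "<stdin>", line 2, in <module>
  File "look.py", line 12, in look
    a=np.vstack([a,cv2.resize(p["img"],(400,300))[:278]]); a=a[:528]
    return _nx.concatenate(arrs, 0, dtype=dtype, casting=casting)
           ~~~~~~~~~~~~~~~^^^^^^^^^^^^^^^^^^^^^^^^^^^^^^^^^^^^^^^
ValueError: all the input array dimensions except for the concatenation axis must match exactly, but along dimension 1, the array at index 0 has size 399 and the array at index 1 has size 400
```

```bash
sed -i 's/a=np.vstack(\[a,cv2/a=np.vstack([cv2.resize(a,(400,250)),cv2/' look.py
python3 - <<'E'
from look import *
look("w6",(0.5597,-0.0111),10,(-7.3,.2,12.9,0,.45))
E
```

```text
[ 0.5434 -0.0583  0.1457] [179.9898  -0.0515 168.4433] [-0.3801 -0.6203 -5.3131] 0.027328064167869287
off [198 145]
```

View pics/w6.png

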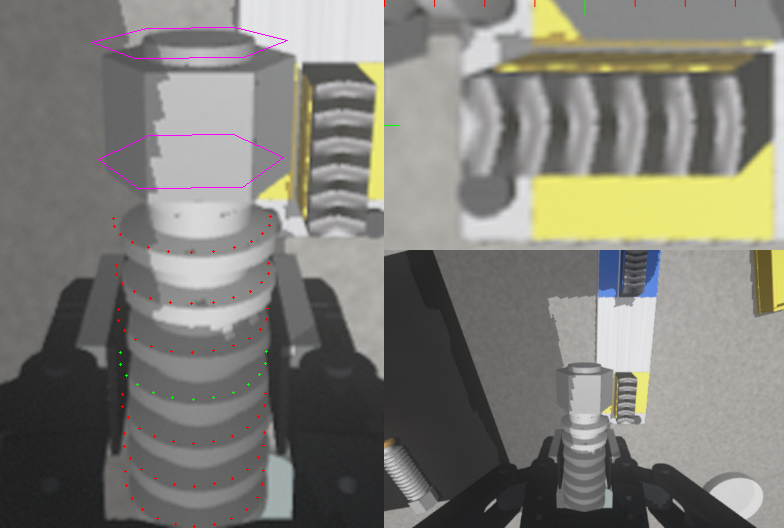

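Run:
```python
from h import *
from scipy.signal import find_peaks
for n in ("w4","w6"):
    z=np.load(f"/tmp/{n}.npz"); g=cv2.cvtColor(z["img"],cv2.COLOR_BGR2GRAY).astype(float)
    for c0 in (268,290):
        pr=cv2.GaussianBlur(g[:,c0:c0+6].mean(1)[:,None],(1,5),1)[:,0]; d=np.gradient(pr)
        pk=[(i,round(d[i])) for i in range(140,372) if abs(d[i])>=3 and abs(d[i])==abs(d[i-3:i+4]).max()]
        print(n,c0,pk)
```

```text
w4 268 [(157, -21), (164, 9), (175, 11), (229, 4), (243, -8), (251, 9), (264, -7), (273, 8), (283, -7), (293, 9), (302, -17), (312, 31), (320, -29), (331, 31), (338, -30), (348, 30), (355, -29), (364, -18)]
w4 290 [(157, -8), (164, 10), (171, -9), (175, 12), (229, 4), (242, -7), (251, 9), (263, -7), (272, 9), (283, -7), (292, 8), (301, -7), (314, 16), (319, -22), (330, 27), (337, -23), (348, 26), (354, -25), (364, -19)]
w6 268 [(157, -19), (164, 22), (175, 27), (229, 5), (233, -5), (243, -18), (251, 20), (264, -17), (272, 18), (280, -21), (293, 10), (302, -9), (312, 10), (320, -9), (331, 10), (338, -9), (348, 9), (354, -10), (364, -18)]
w6 290 [(147, -4), (157, -17), (164, 22), (175, 28), (232, -6), (242, -15), (251, 20), (263, -15), (272, 20), (283, -14), (292, 9), (301, -7), (312, 9), (319, -7), (330, 9), (336, -8), (348, 9), (353, -8), (364, -18)]
```

Run:
```python
from fit import *
z=np.load("/tmp/w6.npz"); p={k:z[k] for k in z.files}
C=p["tool_from_camera"];K=p["intrinsics"]
rows=np.array([157,164,175,229,243,251,264,272,283,293,302,312,320,331,338,348,354,364.])
for hh in (24,26,28,30,32):
    d=np.c_[np.zeros(len(rows)),-(rows-K[1,2])/K[1,1],-np.ones(len(rows))]@C[:3,:3].T
    t=(-hh/1000-C[2,3])/d[:,2]; X=(C[:3,3]+d*t[:,None])[:,0]*1000
    print(hh,np.round(X,1).tolist())
```

```text
24 [60.7, 58.0, 53.6, 30.6, 24.2, 20.4, 14.2, 10.2, 4.7, -0.5, -5.2, -10.6, -15.1, -21.3, -25.3, -31.2, -34.8, -41.0]
26 [61.0, 58.3, 54.0, 31.4, 25.1, 21.4, 15.3, 11.4, 5.9, 0.9, -3.8, -9.1, -13.5, -19.6, -23.5, -29.4, -32.9, -39.0]
28 [61.4, 58.7, 54.5, 32.3, 26.1, 22.4, 16.4, 12.6, 7.2, 2.2, -2.4, -7.6, -11.9, -17.9, -21.8, -27.5, -31.0, -36.9]
30 [61.7, 59.1, 54.9, 33.1, 27.0, 23.4, 17.5, 13.7, 8.5, 3.6, -0.9, -6.1, -10.3, -16.2, -20.0, -25.6, -29.0, -34.9]
32 [62.0, 59.4, 55.4, 33.9, 27.9, 24.4, 18.6, 14.9, 9.7, 4.9, 0.5, -4.5, -8.7, -14.5, -18.2, -23.7, -27.1, -32.8]
```

Emit:
move_arm(
  rows=[
    [[3, 20, -5], [0, 0, 0]],
    [[9, 48.5, -35], [0, 0, 0]],
    [[9, 48.5, -65], [0, 0, 0]],
    [[9, 48.5, -85], [0, 0, 0]],
    [[9, 48.5, -87], [0, 0, 0]],
  ],
)

```text
t: 12.02
eef_pos: [0.5513, -0.0093, 0.0573]
tcp_rot: [-180.0, -0.2, 168.4]
wrist_force: [0.1, 1.0, -4.8]
opening: 0.0273
```

Emit:
move_arm(
  rows=[
    [[0, 0, 0], [0, 0, 0]],
    [[0, 0, -1], [0, 0, 0]],
    [[0, 0, -2], [0, 0, 0]],
    [[0, 0, -3], [0, 0, 0]],
    [[0, 0, -4], [0, 0, 0]],
  ],
  grip_force=30,
)

```text
t: 12.65
eef_pos: [0.5513, -0.0094, 0.0534]
tcp_rot: [-180.0, -0.2, 168.4]
wrist_force: [-0.7, -0.1, -5.6]
opening: 0.0273
```

Emit:
move_arm(
  rows=[
    [[1, 0, 0], [0, 0, 0]],
    [[1, 0, -1], [0, 0, 0]],
    [[1, 0, -2], [0, 0, 0]],
    [[1, 0, -3], [0, 0, 0]],
    [[1, 0, -3], [0, 0, 0]],
  ],
)

```text
t: 13.28
eef_pos: [0.5524, -0.0093, 0.0509]
tcp_rot: [-180.0, -0.2, 168.4]
wrist_force: [-2.6, 0.4, 3.1]
opening: 0.0275
```

Emit:
move_arm(
  rows=[
    [[-0.5, 0.1, 0], [0, 0, 0]],
    [[-1, 0.2, 0], [0, 0, 0]],
    [[-1.5, 0.3, 0], [0, 0, 0]],
    [[-1.5, 0.3, -0.5], [0, 0, 0]],
    [[-1.5, 0.3, -1], [0, 0, 0]],
  ],
)

```text
t: 13.9
eef_pos: [0.5514, -0.0091, 0.0505]
tcp_rot: [-180.0, -0.1, 168.4]
wrist_force: [-0.3, -0.6, 8.6]
opening: 0.0274
```

Emit:
move_arm(
  rows=[
    [[-0.6, 0.1, 0], [0, 0, 0]],
    [[-1.2, 0.2, 0], [0, 0, 0]],
    [[-1.8, 0.3, 0], [0, 0, 0]],
    [[-1.8, 0.3, -0.5], [0, 0, 0]],
    [[-1.8, 0.3, -1], [0, 0, 0]],
  ],
)

```text
t: 14.52
eef_pos: [0.5492, -0.0087, 0.0491]
tcp_rot: [-180.0, -0.2, 168.4]
wrist_force: [-0.7, 0.3, -5.1]
opening: 0.0273
```

Emit:
move_arm(
  rows=[
    [[0, 0, -0.5], [0, 0, 0]],
    [[0, 0, -1], [0, 0, 0]],
    [[0, 0, -1.5], [0, 0, 0]],
    [[0, 0, -2], [0, 0, 0]],
    [[0, 0, -2], [0, 0, 0]],
  ],
)

```text
t: 15.15
eef_pos: [0.5492, -0.0088, 0.0471]
tcp_rot: [-180.0, -0.2, 168.4]
wrist_force: [-0.2, 0.6, -5.8]
opening: 0.0276
```

Emit:
move_arm(
  rows=[
    [[0, 0, -0.4], [0, 0, 0]],
    [[0, 0, -0.8], [0, 0, 0]],
    [[0, 0, -1.2], [0, 0, 0]],
    [[0, 0, -1.5], [0, 0, 0]],
    [[0, 0, -1.5], [0, 0, 0]],
  ],
)

```text
t: 15.78
eef_pos: [0.5493, -0.0087, 0.046]
tcp_rot: [-180.0, -0.1, 168.4]
wrist_force: [-2.6, -1.1, 2.0]
opening: 0.0276
```

Emit:
move_arm(
  rows=[
    [[-0.4, 0, 0], [0, 0, 0]],
    [[-0.4, 0, 0], [0, 0, 0]],
    [[-0.4, 0, 0], [0, 0, 0]],
    [[-0.4, 0, 0], [0, 0, 0]],
    [[-0.4, 0, 0], [0, 0, 0]],
  ],
)

```text
t: 16.4
eef_pos: [0.5491, -0.0088, 0.046]
tcp_rot: [-180.0, -0.1, 168.4]
wrist_force: [1.3, -0.2, -1.7]
opening: 0.0274
```

Emit:
move_arm(
  rows=[
    [[0, 0, 0], [0, 0, 0]],
    [[0, 0, 0], [0, 0, 0]],
    [[0, 0, 0], [0, 0, 0]],
    [[0, 0, 0], [0, 0, 0]],
    [[0, 0, 0], [0, 0, 0]],
  ],
  hand=0.42,
)

```text
t: 17.02
eef_pos: [0.5491, -0.0088, 0.0461]
tcp_rot: [-180.0, -0.1, 168.4]
wrist_force: [0.1, -0.4, -0.1]
opening: 0.0358
```

Run:
```python
from look import *
s=arm.sense(); print(s["t"],s["eef_pos"],s["wrist_force"],s["opening"])
p=wrist()
print([(np.round(d["point"],4),d["confidence"]) for d in arm.place_of(p,"spindle_coarse_mid")])
z=np.load("/tmp/w6.npz")
for im in (z["img"],p["img"]):
    g=cv2.cvtColor(im,cv2.COLOR_BGR2GRAY).astype(float); pr=cv2.GaussianBlur(g[:,290:296].mean(1)[:,None],(1,5),1)[:,0]; d=np.gradient(pr)
    print([i for i in range(140,372) if abs(d[i])>=3 and abs(d[i])==abs(d[i-3:i+4]).max()])
```

```text
17.025 [ 0.5491 -0.0088  0.0461] [ 0.1178 -0.3993 -0.0668] 0.03576532132226786
[(array([ 0.5582, -0.011 ,  0.0603]), 0.71)]
[147, 157, 164, 175, 232, 242, 251, 263, 272, 283, 292, 301, 312, 319, 330, 336, 348, 353, 364]
[157, 164, 174, 228, 242, 250, 263, 272, 282, 292, 301, 311, 319, 330, 336, 347, 353, 364]
```

Emit:
move_arm(
  rows=[
    [[0, 0, 0], [0, 0, 0]],
    [[0, 0, 0], [0, 0, 0]],
    [[0, 0, 0], [0, 0, 0]],
    [[0, 0, 0], [0, 0, 0]],
    [[0, 0, 0], [0, 0, 0]],
  ],
  hand=0,
  grip_force=60,
)

```text
t: 17.75
eef_pos: [0.5491, -0.0088, 0.0463]
tcp_rot: [-180.0, -0.1, 168.4]
wrist_force: [-1.6, -0.9, 5.6]
opening: 0.0274
```

Emit:
move_arm(
  rows=[
    [[0, 0, 8], [0, 0, 0]],
    [[0, 0, 30], [0, 0, 0]],
    [[0, 0, 60], [0, 0, -0.15]],
    [[-20, 40, 75], [0, 0, -0.32]],
    [[-45, 90, 75], [0, 0, -0.49]],
  ],
)

```text
t: 18.38
eef_pos: [0.5046, 0.0816, 0.1224]
tcp_rot: [179.9, -0.0, 139.9]
wrist_force: [1.0, 1.2, -5.5]
opening: 0.0279
```

Emit:
move_arm(
  rows=[
    [[-22, 45, 0], [0, 0, -0.17]],
    [[-45, 90, 0], [0, 0, -0.34]],
    [[-66, 135, 0], [0, 0, -0.5]],
    [[-82, 170, 0], [0, 0, -0.67]],
    [[-86, 179, -5], [0, 0, -0.8]],
  ],
)

```text
t: 19.0
eef_pos: [0.4174, 0.2626, 0.1174]
tcp_rot: [179.9, -0.1, 94.0]
wrist_force: [0.9, -1.0, -5.6]
opening: 0.0277
```

Run:
```python
from h import *
arm.capture("wrist"); p=wrist(); s=arm.sense(); print(s["t"],s["eef_pos"],s["tcp_rot"],s["wrist_force"],s["opening"])
for t in ("tray_yellow","tray_blue"): print([(np.round(d["point"],4),d["confidence"]) for d in arm.place_of(p,t)])
Rd=R.from_euler("xyz",[180,0,93.7],degrees=True); print((Rd*R.from_euler("xyz",s["tcp_rot"],degrees=True).inv()).as_rotvec())
hsv=cv2.cvtColor(p["img"],cv2.COLOR_BGR2HSV); 
m=cv2.inRange(hsv,(22,120,60),(36,255,255)); c=max(cv2.findContours(m,0,2)[0],key=cv2.contourArea)[:,0]
X=ray(p,c,0.025)[:,:2]; print(cv2.minAreaRect(X.astype(np.float32)*1000))
p=fixed("top"); hsv=cv2.cvtColor(p["img"],cv2.COLOR_BGR2HSV)
for lo,hi in (((22,120,60),(36,255,255)),((100,120,40),(125,255,255))):
    for c in cv2.findContours(cv2.inRange(hsv,lo,hi),0,2)[0]:
        if cv2.contourArea(c)>1200: print("top",cv2.minAreaRect((ray(p,c[:,0],0.025)[:,:2]*1000).astype(np.float32)))
```

```text
19.1 [0.4175 0.2614 0.1168] [-179.9979   -0.0102   94.117 ] [-0.6362  0.3611 -5.4643] 0.02729549557083795
[]
[(array([0.6146, 0.3257, 0.0004]), 0.55)]
[-0.0002 -0.     -0.0073]
((419.57049560546875, 263.64337158203125), (128.64349365234375, 179.83665466308594), 5.659786224365234)
top ((423.9999084472656, 216.24806213378906), (130.88673400878906, 109.29552459716797), 6.3896589279174805)
top ((346.2161560058594, 892.67041015625), (274.3153076171875, 107.94459533691406), 4.611715316772461)
top ((619.6864013671875, 326.7172546386719), (192.63246154785156, 132.19189453125), 86.29009246826172)
```

Emit:
move_arm(
  rows=[
    [[1, 1, -40], [0, 0, 0.02]],
    [[1, 1, -70], [0, 0, 0.02]],
    [[1, 1, -90], [0, 0, 0.02]],
    [[1, 1, -102], [0, 0, 0.02]],
    [[1, 1, -107], [0, 0, 0.02]],
  ],
)

```text
t: 19.88
eef_pos: [0.4199, 0.2607, 0.0101]
tcp_rot: [180.0, -0.0, 95.4]
wrist_force: [0.2, -0.4, -5.6]
opening: 0.0275
```

Emit:
move_arm(
  rows=[
    [[0, 0, -1], [0, 0, 0]],
    [[0, 0, -2], [0, 0, 0]],
    [[0, 0, -3], [0, 0, 0]],
    [[0, 0, -4], [0, 0, 0]],
    [[0, 0, -4], [0, 0, 0]],
  ],
)

```text
t: 20.5
eef_pos: [0.4199, 0.2607, 0.0061]
tcp_rot: [180.0, -0.0, 95.4]
wrist_force: [-0.1, -0.1, -5.7]
opening: 0.0274
```

Emit:
move_arm(
  rows=[
    [[0, 0, -0.3], [0, 0, 0]],
    [[0, 0, -0.6], [0, 0, 0]],
    [[0, 0, -0.9], [0, 0, 0]],
    [[0, 0, -1.2], [0, 0, 0]],
    [[0, 0, -1.2], [0, 0, 0]],
  ],
)

```text
t: 21.12
eef_pos: [0.4199, 0.2606, 0.0054]
tcp_rot: [179.9, -0.0, 95.4]
wrist_force: [-1.7, -2.7, 4.5]
opening: 0.0275
```

Emit:
move_arm(
  rows=[
    [[0, 0, 0], [0, 0, 0]],
    [[0, 0, 0], [0, 0, 0]],
    [[0, 0, 0], [0, 0, 0]],
    [[0, 0, 0], [0, 0, 0]],
    [[0, 0, 0], [0, 0, 0]],
  ],
  hand=0.55,
)

```text
t: 21.75
eef_pos: [0.42, 0.2607, 0.0054]
tcp_rot: [179.9, -0.0, 95.4]
wrist_force: [0.1, 0.1, 0.3]
opening: 0.0472
```

Emit:
move_arm(
  rows=[
    [[0, 0, 10], [0, 0, 0]],
    [[0, 0, 40], [0, 0, 0]],
    [[0, 0, 90], [0, 0, 0]],
    [[0, 0, 140], [0, 0, 0]],
    [[0, 0, 170], [0, 0, 0]],
  ],
)

```text
t: 22.38
eef_pos: [0.4205, 0.261, 0.1787]
tcp_rot: [179.8, -0.1, 95.4]
wrist_force: [-0.2, 0.7, 0.1]
opening: 0.0472
```

Run:
```python
from h import *
p=wrist(); s=arm.sense(); print(s["t"],s["eef_pos"],s["tcp_rot"],s["wrist_force"],s["opening"])
for t in ("spindle_coarse_mid",): print([(np.round(d["point"],4),d["confidence"]) for d in arm.place_of(p,t)])
axis_fit(p,"spindle_coarse",0.03)
p=fixed("top")
for t in ("spindle_coarse_mid","spindle_fine_mid"): print([(np.round(d["point"],4),d["confidence"]) for d in arm.place_of(p,t)])
axis_fit(p,"spindle_fine",0.025)
```

```text
22.425 [0.4217 0.2617 0.1816] [179.5587  -0.1931  95.3711] [1.3626 1.0423 2.9015] 0.047146835719737476
[(array([0.4229, 0.2496, 0.0214]), 0.93)]
spindle_coarse 0.83 3218 [0.4207 0.2668] -84.6099930186847 -0.053124972792468514 0.0676665528820727
[(array([0.4184, 0.2449, 0.0186]), 0.77)]
[(array([ 0.6123, -0.3413,  0.0141]), 0.53)]
spindle_fine 0.8 345 [ 0.6207 -0.3385] 8.341908637676394 -0.06110670549873506 0.0569342285514377
```

Emit:
move_arm(
  rows=[
    [[0, -30, 0], [0, 0, 0.1]],
    [[10, -75, 0], [0, 0, 0.21]],
    [[20, -120, 0], [0, 0, 0.32]],
    [[35, -165, 0], [0, 0, 0.43]],
    [[50, -210, 0], [0, 0, 0.54]],
  ],
  hand=1,
)

```text
t: 23.35
eef_pos: [0.4691, 0.0488, 0.1735]
tcp_rot: [-179.9, -0.0, 126.5]
wrist_force: [0.8, -0.2, 0.3]
opening: 0.0855
```

Emit:
move_arm(
  rows=[
    [[15, -45, 0], [0, 0, 0.11]],
    [[30, -90, 0], [0, 0, 0.22]],
    [[45, -135, 0], [0, 0, 0.33]],
    [[60, -180, 0], [0, 0, 0.44]],
    [[75, -225, 0], [0, 0, 0.55]],
  ],
)

```text
t: 23.98
eef_pos: [0.5438, -0.1777, 0.1723]
tcp_rot: [-179.9, -0.1, 158.2]
wrist_force: [0.6, 0.6, -0.1]
opening: 0.0851
```

Emit:
move_arm(
  rows=[
    [[15, -45, 0], [0, 0, 0.1]],
    [[30, -90, -15], [0, 0, 0.2]],
    [[45, -130, -30], [0, 0, 0.3]],
    [[60, -160, -45], [0, 0, 0.4]],
    [[64, -168, -55], [0, 0, 0.48]],
  ],
)

```text
t: 24.6
eef_pos: [0.6074, -0.3473, 0.1142]
tcp_rot: [-180.0, -0.3, -174.2]
wrist_force: [-0.4, -0.2, -0.2]
opening: 0.0852
```

Run:
```python
from h import *
for i in range(2): arm.capture("wrist")
p=wrist(); s=arm.sense(); print(s["t"],s["eef_pos"],s["tcp_rot"],s["wrist_force"],s["opening"],s["joint_positions"])
for t in ("spindle_fine_mid",): print([(np.round(d["point"],4),d["confidence"]) for d in arm.place_of(p,t)])
axis_fit(p,"spindle_fine",0.03)
q=rectify(p,(0.6125,-0.342),np.radians(6),0.2,0.1,0.032,0.25)
for x in range(0,800,40): cv2.line(q,(x,0),(x,6),(0,0,255),1)
cv2.line(q,(400,0),(400,20),(0,255,0),1); cv2.line(q,(0,200),(20,200),(0,255,0),1)
np.savez("/tmp/w7.npz",img=p["img"],T=p["T"],intrinsics=p["intrinsics"],tool_from_camera=p["tool_from_camera"])
cv2.imwrite("pics/w7.png",q)
```

```text
24.75 [ 0.6069 -0.3455  0.1152] [ 179.9866   -0.2944 -174.3661] [-0.366   0.2005  0.418 ] 0.08523087193909458 [-29.5812  33.8395  14.1741  70.5828  -0.1588 -35.2148]
[(array([ 0.614 , -0.3496,  0.0164]), 0.61)]
spindle_fine 0.88 4794 [ 0.6168 -0.3415] 8.085549343145429 -0.05894760346116455 0.061306714916823664
```

View pics/w7.png

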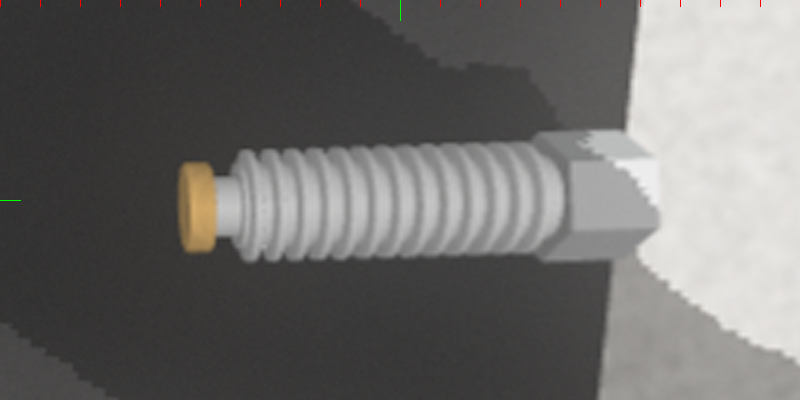

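Emit:
move_arm(
  rows=[
    [[5, 2, -40], [0, 0, 0.015]],
    [[9.5, 3.3, -75], [0, 0, 0.029]],
    [[9.5, 3.3, -95], [0, 0, 0.029]],
    [[9.5, 3.3, -108], [0, 0, 0.029]],
    [[9.5, 3.3, -111], [0, 0, 0.029]],
  ],
)

```text
t: 25.48
eef_pos: [0.6169, -0.3413, 0.006]
tcp_rot: [-179.9, -0.2, -172.7]
wrist_force: [0.2, 0.6, 0.1]
opening: 0.085
```

Emit:
move_arm(
  rows=[
    [[0, 0, 0], [0, 0, 0]],
    [[0, 0, 0], [0, 0, 0]],
    [[0, 0, 0], [0, 0, 0]],
    [[0, 0, 0], [0, 0, 0]],
    [[0, 0, 0], [0, 0, 0]],
  ],
  hand=0.6,
)

```text
t: 26.1
eef_pos: [0.6169, -0.3414, 0.0061]
tcp_rot: [-179.9, -0.2, -172.7]
wrist_force: [0.0, 0.2, -0.2]
opening: 0.0514
```

Emit:
move_arm(
  rows=[
    [[0, -0.5, -1.5], [0, 0, 0]],
    [[0, -0.5, -3], [0, 0, 0]],
    [[0, -0.5, -3], [0, 0, 0]],
    [[0, -0.5, -3], [0, 0, 0]],
    [[0, -0.5, -3], [0, 0, 0]],
  ],
)

```text
t: 26.72
eef_pos: [0.6169, -0.3419, 0.0031]
tcp_rot: [-179.9, -0.2, -172.7]
wrist_force: [0.1, -0.2, 0.1]
opening: 0.0513
```

Emit:
move_arm(
  rows=[
    [[0, 0, 0], [0, 0, 0]],
    [[0, 0, 0], [0, 0, 0]],
    [[0, 0, 0], [0, 0, 0]],
    [[0, 0, 0], [0, 0, 0]],
    [[0, 0, 0], [0, 0, 0]],
  ],
  hand=0,
  grip_force=60,
)

```text
t: 27.35
eef_pos: [0.6171, -0.3421, 0.0035]
tcp_rot: [-179.9, -0.2, -172.7]
wrist_force: [-1.3, 0.7, 5.0]
opening: 0.0274
```

Emit:
move_arm(
  rows=[
    [[0, 0, 8], [0, 0, 0]],
    [[0, 0, 30], [0, 0, 0]],
    [[0, 0, 70], [0, 0, 0]],
    [[0, 10, 110], [0, 0, -0.05]],
    [[-20, 40, 135], [0, 0, -0.1]],
  ],
)

```text
t: 27.98
eef_pos: [0.598, -0.3027, 0.1398]
tcp_rot: [-179.9, -0.0, -178.6]
wrist_force: [0.1, 0.3, -4.7]
opening: 0.0274
```

Emit:
move_arm(
  rows=[
    [[-30, 40, 4], [0, 0, -0.05]],
    [[-62, 85, 4], [0, 0, -0.1]],
    [[-95, 130, 4], [0, 0, -0.15]],
    [[-128, 175, 4], [0, 0, -0.2]],
    [[-155, 215, 4], [0, 0, -0.22]],
  ],
)

```text
t: 28.6
eef_pos: [0.441, -0.0861, 0.1436]
tcp_rot: [-179.9, -0.1, 168.8]
wrist_force: [0.0, 0.5, -4.4]
opening: 0.0272
```

Emit:
move_arm(
  rows=[
    [[-25, 35, 0], [0, 0, 0]],
    [[-37, 55, 0], [0, 0, 0]],
    [[-39, 58, 0], [0, 0, 0]],
    [[-39, 58, 0], [0, 0, 0]],
    [[-39, 58, 0], [0, 0, 0]],
  ],
)

```text
t: 29.22
eef_pos: [0.4026, -0.0288, 0.1436]
tcp_rot: [-179.9, -0.1, 168.7]
wrist_force: [0.5, 0.3, -5.0]
opening: 0.0273
```

Run:
```python
from look import *
look("w8",(0.4165,0.0185),6,(-4.5,.2,13.8,0,.0))
z=np.load("/tmp/w8.npz"); p={k:z[k] for k in z.files}; C=p["tool_from_camera"];K=p["intrinsics"]
g=cv2.cvtColor(p["img"],cv2.COLOR_BGR2GRAY).astype(float)
for c0 in (266,290):
    pr=cv2.GaussianBlur(g[:,c0:c0+6].mean(1)[:,None],(1,3),0.8)[:,0]; d=np.gradient(pr)
    rows=np.array([i for i in range(140,372) if abs(d[i])>=2 and abs(d[i])==abs(d[i-2:i+3]).max()]); sg=np.sign(d[rows]).astype(int)
    dd=np.c_[np.zeros(len(rows)),-(rows-K[1,2])/K[1,1],-np.ones(len(rows))]@C[:3,:3].T
    t=(-.0288-C[2,3])/dd[:,2]; X=(C[:3,3]+dd*t[:,None])[:,0]*1000
    print([(int(r),int(q),round(x,1)) for r,q,x in zip(rows,sg,X)])
```

```text
[ 0.4024 -0.0287  0.1435] [-179.8719   -0.1267  168.7166] [-0.4655 -0.0244 -4.9256] 0.027151197825702682
off [198 140]
[(159, -1, np.float64(60.7)), (167, 1, np.float64(57.7)), (184, 1, np.float64(51.2)), (198, -1, np.float64(45.6)), (201, 1, np.float64(44.3)), (204, -1, np.float64(43.1)), (209, 1, np.float64(41.1)), (213, -1, np.float64(39.4)), (217, -1, np.float64(37.7)), (223, 1, np.float64(35.2)), (231, -1, np.float64(31.7)), (236, 1, np.float64(29.5)), (244, -1, np.float64(26.0)), (250, 1, np.float64(23.3)), (256, -1, np.float64(20.5)), (263, 1, np.float64(17.3)), (269, -1, np.float64(14.5)), (275, 1, np.float64(11.6)), (279, -1, np.float64(9.7)), (287, 1, np.float64(5.7)), (292, -1, np.float64(3.3)), (299, 1, np.float64(-0.3)), (303, -1, np.float64(-2.3)), (310, 1, np.float64(-5.9)), (314, -1, np.float64(-8.0)), (321, 1, np.float64(-11.8)), (325, -1, np.float64(-13.9)), (332, 1, np.float64(-17.7)), (336, -1, np.float64(-20.0)), (343, 1, np.float64(-23.9)), (346, -1, np.float64(-25.6)), (353, 1, np.float64(-29.6)), (358, -1, np.float64(-32.6)), (364, -1, np.float64(-36.1))]
[(15
[... 272 characters left out ...]
4(35.6)), (230, -1, np.float64(32.1)), (236, 1, np.float64(29.5)), (243, -1, np.float64(26.4)), (249, 1, np.float64(23.7)), (256, -1, np.float64(20.5)), (262, 1, np.float64(17.7)), (268, -1, np.float64(14.9)), (275, 1, np.float64(11.6)), (280, -1, np.float64(9.2)), (286, 1, np.float64(6.2)), (292, -1, np.float64(3.3)), (299, 1, np.float64(-0.3)), (303, -1, np.float64(-2.3)), (310, 1, np.float64(-5.9)), (314, -1, np.float64(-8.0)), (321, 1, np.float64(-11.8)), (325, -1, np.float64(-13.9)), (332, 1, np.float64(-17.7)), (335, -1, np.float64(-19.4)), (343, 1, np.float64(-23.9)), (346, -1, np.float64(-25.6)), (353, 1, np.float64(-29.6)), (358, -1, np.float64(-32.6)), (364, -1, np.float64(-36.1))]
```

View pics/w8.png

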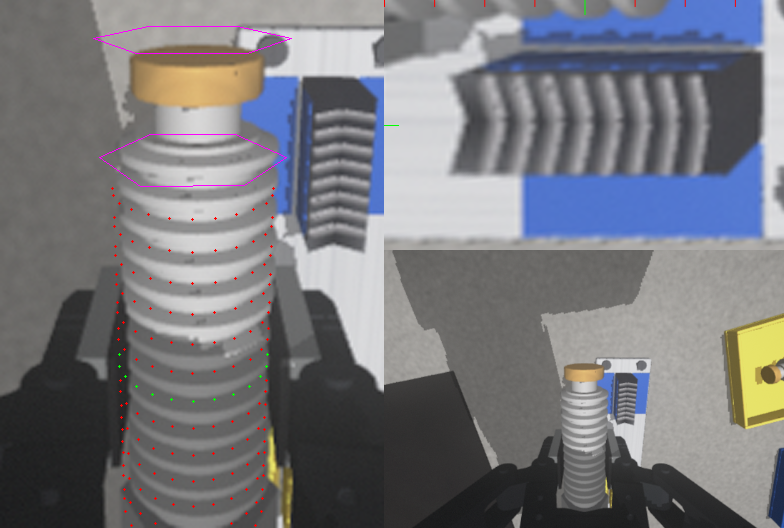

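Run:
```python
from fit import *
for n,c,P in (("w6",(0.5568,-0.0105),10),("w8",(0.4165,0.0185),6)):
    z=np.load(f"/tmp/{n}.npz"); p={k:z[k] for k in z.files}
    for lat in (-.008,-.005,0,.005,.008):
        zz=.052
        ang=np.radians(168.5); cc=np.array(c)+lat*np.array([-np.sin(ang),np.cos(ang)])
        a=cv2.cvtColor(rectify(p,cc,ang,.08,.0012,zz,.2),cv2.COLOR_BGR2GRAY).astype(float).mean(0); x=(np.arange(len(a))-len(a)/2+.5)*.2
        d=np.gradient(cv2.GaussianBlur(a[:,None],(1,5),.8)[:,0])
        pk=[(round(float(x[i]),1),int(round(d[i]))) for i in range(4,len(a)-4) if abs(d[i])>=4 and abs(d[i])==abs(d[i-4:i+5]).max()]
        m=abs(x)<P*2; ph=np.angle(np.sum((a[m]-a[m].mean())*np.exp(-2j*np.pi*x[m]/P)))
        print(n,lat,"bright at",round(-0+(-ph/2/np.pi*P)*-1,2) if 0 else round((-ph)/(2*np.pi)*P,2),pk)
```

```text
w6 -0.008 bright at -3.78 [(-27.4, -7), (-25.6, 4), (-23.4, 5), (-21.0, -10), (-13.4, 5), (-11.6, -11), (-6.6, 4), (-3.6, 5), (-1.8, -12), (3.2, 4), (5.8, 4), (8.4, -13), (13.4, 5), (16.0, 6), (17.8, -13), (22.4, 5), (25.8, 5), (27.6, -15), (29.8, 16)]
w6 -0.005 bright at -3.56 [(-22.4, 5), (-20.6, -13), (-16.2, 8), (-12.6, 6), (-10.8, -13), (-6.4, 9), (-2.8, 6), (-1.0, -13), (3.2, 7), (6.8, 5), (8.6, -12), (13.2, 10), (16.8, 6), (18.6, -15), (23.2, 10), (28.2, -14), (32.4, 16)]
w6 0 bright at -3.12 [(-27.2, 7), (-23.4, -5), (-21.4, 5), (-19.0, -13), (-15.6, 19), (-13.8, -6), (-11.6, 4), (-9.8, -13), (-5.8, 19), (-4.0, -6), (-0.2, -12), (4.0, 14), (6.0, -5), (7.8, 5), (9.4, -14), (13.8, 17), (15.6, -6), (19.2, -12), (23.6, 15), (25.4, -6), (26.8, 4), (28.6, -12), (34.8, 18)]
w6 0.005 bright at -3.26 [(-22.4, 4), (-20.0, -11), (-16.2, 6), (-12.4, 5), (-10.4, -12), (-6.4, 6), (-2.8, 5), (-1.0, -13), (3.2, 6), (6.8, 5), (9.0, -11), (13.4, 7), (16.8, 6), (18.6, -15), (23.2, 7), (26.8, 7), (28.4, -19), (34.8, 20)]
w6 0.008 bright at -3.7 [(-27.4, -7), (-25.4, 6), (-23.4, 5), (-21.6, -9), 
[... 861 characters left out ...]
0, 8), (1.6, -14), (5.0, 7), (7.6, -12), (11.0, 8), (13.4, -12), (16.8, 8), (19.0, -11), (22.6, 8), (24.8, -11), (35.4, 19)]
w8 0.005 bright at -0.4 [(-25.0, -17), (-19.8, 6), (-18.6, 6), (-16.4, -10), (-14.4, 7), (-13.4, 7), (-12.4, 6), (-10.6, -14), (-8.2, 6), (-7.2, 6), (-4.6, -10), (-2.0, 6), (-1.0, 7), (0.8, -12), (4.0, 7), (5.0, 7), (6.8, -13), (10.0, 7), (12.6, -13), (15.8, 7), (16.8, 7), (18.6, -16), (22.6, 8), (24.2, -16), (35.8, 25)]
w8 0.008 bright at -1.28 [(-26.0, -15), (-19.6, 7), (-17.6, -10), (-14.2, 6), (-11.6, -9), (-9.0, 6), (-5.4, -7), (-1.8, 7), (0.0, -11), (4.2, 8), (6.0, -13), (9.2, 7), (11.8, -14), (15.0, 7), (16.0, 8), (17.8, -16), (21.8, 9), (23.4, -14), (35.8, 23)]
```

Emit:
move_arm(
  rows=[
    [[8, 20, -5], [0, 0, 0]],
    [[18.4, 46.3, -35], [0, 0, 0]],
    [[18.4, 46.3, -65], [0, 0, 0]],
    [[18.4, 46.3, -85], [0, 0, 0]],
    [[18.4, 46.3, -87], [0, 0, 0]],
  ],
)

```text
t: 29.95
eef_pos: [0.42, 0.0172, 0.0553]
tcp_rot: [-179.8, -0.3, 168.7]
wrist_force: [-0.4, 0.4, -4.5]
opening: 0.0274
```

Emit:
move_arm(
  rows=[
    [[0, 0, 0], [0, 0, 0]],
    [[0, 0, -0.5], [0, 0, 0]],
    [[0, 0, -1.5], [0, 0, 0]],
    [[0, 0, -2.5], [0, 0, 0]],
    [[0, 0, -3.5], [0, 0, 0]],
  ],
  grip_force=30,
)

```text
t: 30.58
eef_pos: [0.4201, 0.0173, 0.0519]
tcp_rot: [-179.8, -0.3, 168.7]
wrist_force: [-0.8, -0.6, -5.5]
opening: 0.0275
```

Emit:
move_arm(
  rows=[
    [[0.7, 0.3, 0], [0, 0, 0]],
    [[0.7, 0.3, -0.6], [0, 0, 0]],
    [[0.7, 0.3, -1.2], [0, 0, 0]],
    [[0.7, 0.3, -1.8], [0, 0, 0]],
    [[0.7, 0.3, -2.4], [0, 0, 0]],
  ],
)

```text
t: 31.2
eef_pos: [0.4207, 0.0175, 0.0495]
tcp_rot: [-179.8, -0.3, 168.7]
wrist_force: [-0.2, -0.3, -4.7]
opening: 0.0273
```

Emit:
move_arm(
  rows=[
    [[0, 0, -0.4], [0, 0, 0]],
    [[0, 0, -0.8], [0, 0, 0]],
    [[0, 0, -1.2], [0, 0, 0]],
    [[0, 0, -1.5], [0, 0, 0]],
    [[0, 0, -1.5], [0, 0, 0]],
  ],
)

```text
t: 31.82
eef_pos: [0.4207, 0.0175, 0.0479]
tcp_rot: [-179.8, -0.3, 168.7]
wrist_force: [0.1, -0.8, -5.1]
opening: 0.0271
```

Emit:
move_arm(
  rows=[
    [[0, 0, -0.4], [0, 0, 0]],
    [[0, 0, -0.8], [0, 0, 0]],
    [[0, 0, -1.2], [0, 0, 0]],
    [[0, 0, -1.5], [0, 0, 0]],
    [[0, 0, -1.5], [0, 0, 0]],
  ],
)

```text
t: 32.45
eef_pos: [0.4207, 0.0175, 0.0466]
tcp_rot: [-179.8, -0.3, 168.7]
wrist_force: [-2.2, 1.0, -0.4]
opening: 0.0269
```

Emit:
move_arm(
  rows=[
    [[-0.2, 0, 0], [0, 0, 0]],
    [[-0.4, 0, -0.2], [0, 0, 0]],
    [[-0.4, 0, -0.4], [0, 0, 0]],
    [[-0.4, 0, -0.4], [0, 0, 0]],
    [[-0.4, 0, -0.4], [0, 0, 0]],
  ],
)

```text
t: 33.08
eef_pos: [0.4207, 0.0176, 0.0465]
tcp_rot: [-179.8, -0.2, 168.7]
wrist_force: [-0.8, -0.3, 6.2]
opening: 0.027
```

Emit:
move_arm(
  rows=[
    [[0, 0, 0], [0, 0, 0]],
    [[0, 0, 0], [0, 0, 0]],
    [[0, 0, 0], [0, 0, 0]],
    [[0, 0, 0], [0, 0, 0]],
    [[0, 0, 0], [0, 0, 0]],
  ],
  hand=0.42,
)

```text
t: 33.7
eef_pos: [0.4207, 0.0175, 0.0464]
tcp_rot: [-179.8, -0.2, 168.7]
wrist_force: [0.3, 0.2, -0.4]
opening: 0.0357
```

Run:
```python
from h import *
s=arm.sense(); print(s["t"],s["eef_pos"],s["wrist_force"],s["opening"])
p=wrist()
print([(np.round(d["point"],4),d["confidence"]) for d in arm.place_of(p,"spindle_fine_mid")])
z=np.load("/tmp/w8.npz")
for im in (z["img"],p["img"]):
    g=cv2.cvtColor(im,cv2.COLOR_BGR2GRAY).astype(float); pr=cv2.GaussianBlur(g[:,290:296].mean(1)[:,None],(1,3),.8)[:,0]; d=np.gradient(pr)
    print([i for i in range(140,372) if abs(d[i])>=3 and abs(d[i])==abs(d[i-2:i+3]).max()])
q=fixed("top")
print([(np.round(d["point"],4),d["confidence"]) for d in arm.place_of(q,"spindle_fine_mid")])
cv2.imwrite("pics/w9.png",cv2.resize(p["img"][130:380,180:380],None,fx=2.4,fy=2.4,interpolation=cv2.INTER_CUBIC))
```

```text
33.7 [0.4207 0.0175 0.0464] [ 0.3046  0.2027 -0.369 ] 0.035733197813477474
[(array([0.4184, 0.0131, 0.0627]), 0.65)]
[159, 167, 184, 197, 201, 204, 208, 217, 222, 230, 236, 243, 249, 256, 262, 268, 275, 280, 286, 292, 299, 303, 310, 314, 321, 325, 332, 335, 343, 346, 353, 358, 364]
[157, 167, 184, 198, 201, 204, 209, 217, 223, 231, 236, 244, 250, 256, 263, 269, 275, 280, 287, 292, 299, 303, 310, 314, 321, 325, 332, 336, 343, 346, 353, 358, 364]
[]
```

Emit:
move_arm(
  rows=[
    [[0, 0, 0], [0, 0, 0]],
    [[0, 0, 0], [0, 0, 0]],
    [[0, 0, 0], [0, 0, 0]],
    [[0, 0, 0], [0, 0, 0]],
    [[0, 0, 0], [0, 0, 0]],
  ],
  hand=0,
  grip_force=60,
)

```text
t: 34.52
eef_pos: [0.4207, 0.0175, 0.0467]
tcp_rot: [-179.8, -0.2, 168.7]
wrist_force: [-1.7, -0.4, 5.4]
opening: 0.0277
```

Emit:
move_arm(
  rows=[
    [[0, 0, 8], [0, 0, 0]],
    [[0, 0, 35], [0, 0, 0]],
    [[5, 10, 65], [0, 0, -0.15]],
    [[25, 45, 90], [0, 0, -0.3]],
    [[50, 85, 90], [0, 0, -0.46]],
  ],
)

```text
t: 35.15
eef_pos: [0.472, 0.1033, 0.139]
tcp_rot: [-180.0, -0.1, 142.0]
wrist_force: [1.3, -1.2, -5.4]
opening: 0.0273
```

Emit:
move_arm(
  rows=[
    [[25, 40, 0], [0, 0, -0.16]],
    [[50, 80, 0], [0, 0, -0.32]],
    [[75, 120, 0], [0, 0, -0.48]],
    [[100, 160, 0], [0, 0, -0.64]],
    [[120, 190, 0], [0, 0, -0.78]],
  ],
)

```text
t: 35.78
eef_pos: [0.5923, 0.2949, 0.1383]
tcp_rot: [-179.9, -0.1, 97.0]
wrist_force: [0.8, -1.9, -4.4]
opening: 0.0274
```

Run:
```python
from h import *
arm.capture("wrist"); p=wrist(); s=arm.sense(); print(s["t"],s["eef_pos"],s["tcp_rot"],s["wrist_force"],s["opening"],s["joint_positions"])
print([(np.round(d["point"],4),d["confidence"]) for d in arm.place_of(p,"tray_blue")])
print("shift to go",(np.array([.6195,.328])-s["eef_pos"][:2])*1000)
Rd=R.from_euler("xyz",[180,0,86.3],degrees=True); print((Rd*R.from_euler("xyz",s["tcp_rot"],degrees=True).inv()).as_rotvec())
```

```text
35.875 [0.5932 0.2963 0.1377] [-179.9688   -0.1264   97.2034] [ 0.1555  0.4492 -5.0797] 0.02713838913368399 [ 26.4813  29.4666   9.7463  70.2674   0.1296 109.2778]
[(array([ 0.6197,  0.327 , -0.0004]), 0.88)]
shift to go [26.3111 31.713 ]
[-0.0022 -0.0006 -0.1903]
```

Emit:
move_arm(
  rows=[
    [[14, 16, 0], [0, 0, -0.1]],
    [[26.5, 31.5, 0], [0, 0, -0.19]],
    [[26.5, 31.5, -30], [0, 0, -0.19]],
    [[26.5, 31.5, -65], [0, 0, -0.19]],
    [[26.5, 31.5, -95], [0, 0, -0.19]],
  ],
)

```text
t: 36.55
eef_pos: [0.6174, 0.3247, 0.0413]
tcp_rot: [-179.8, 0.0, 86.5]
wrist_force: [-0.3, 0.5, -4.8]
opening: 0.0273
```

Emit:
move_arm(
  rows=[
    [[0, 0, -10], [0, 0, 0]],
    [[0, 0, -20], [0, 0, 0]],
    [[0, 0, -27], [0, 0, 0]],
    [[0, 0, -31], [0, 0, 0]],
    [[0, 0, -32], [0, 0, 0]],
  ],
)

```text
t: 37.17
eef_pos: [0.6176, 0.3248, 0.0096]
tcp_rot: [-179.8, -0.0, 86.5]
wrist_force: [-0.0, -0.1, -4.5]
opening: 0.0273
```

Emit:
move_arm(
  rows=[
    [[0, 0, -1], [0, 0, 0]],
    [[0, 0, -2], [0, 0, 0]],
    [[0, 0, -3], [0, 0, 0]],
    [[0, 0, -3.4], [0, 0, 0]],
    [[0, 0, -3.8], [0, 0, 0]],
  ],
)

```text
t: 37.8
eef_pos: [0.6176, 0.3249, 0.006]
tcp_rot: [-179.8, -0.0, 86.5]
wrist_force: [-1.3, 0.1, -0.7]
opening: 0.0276
```

Emit:
move_arm(
  rows=[
    [[0, 0, -0.2], [0, 0, 0]],
    [[0, 0, -0.4], [0, 0, 0]],
    [[0, 0, -0.5], [0, 0, 0]],
    [[0, 0, -0.6], [0, 0, 0]],
    [[0, 0, -0.6], [0, 0, 0]],
  ],
)

```text
t: 38.42
eef_pos: [0.6176, 0.325, 0.0059]
tcp_rot: [-179.8, -0.0, 86.5]
wrist_force: [-3.2, -1.1, 6.3]
opening: 0.0274
```

Emit:
move_arm(
  rows=[
    [[0, 0, 0], [0, 0, 0]],
    [[0, 0, 0], [0, 0, 0]],
    [[0, 0, 0], [0, 0, 0]],
    [[0, 0, 0], [0, 0, 0]],
    [[0, 0, 0], [0, 0, 0]],
  ],
  hand=0.55,
)

```text
t: 39.05
eef_pos: [0.6177, 0.325, 0.0058]
tcp_rot: [-179.8, -0.0, 86.5]
wrist_force: [0.0, -0.5, 0.9]
opening: 0.047
```

Emit:
move_arm(
  rows=[
    [[0, 0, 10], [0, 0, 0]],
    [[0, 0, 40], [0, 0, 0]],
    [[0, 0, 90], [0, 0, 0]],
    [[0, 0, 140], [0, 0, 0]],
    [[0, 0, 170], [0, 0, 0]],
  ],
)

```text
t: 39.67
eef_pos: [0.6184, 0.3253, 0.1798]
tcp_rot: [180.0, -0.2, 86.5]
wrist_force: [0.4, 0.2, 0.4]
opening: 0.0472
```

Emit:
move_arm(
  rows=[
    [[-40, -40, 0], [0, 0, 0]],
    [[-80, -80, 0], [0, 0, 0]],
    [[-120, -110, 0], [0, 0, 0]],
    [[-150, -140, 0], [0, 0, 0]],
    [[-160, -150, 0], [0, 0, 0]],
  ],
)

```text
t: 40.3
eef_pos: [0.4568, 0.1741, 0.181]
tcp_rot: [179.9, -0.2, 86.5]
wrist_force: [-0.2, 1.5, -0.3]
opening: 0.0473
```

Run:
```python
from h import *
s=arm.sense(); print(s["t"],s["eef_pos"],s["wrist_force"])
for n in ("scene","top"):
    p=fixed(n); cv2.imwrite(f"pics/{n}9.png",p["img"])
    for t in ("spindle_coarse_mid","spindle_fine_mid","tray_blue","beaker","petri_dish","sample_jar","reagent_bottle"): print(n,t,[(np.round(d["point"],4).tolist(),round(d["confidence"],2)) for d in arm.place_of(p,t)][:2])
```

```text
40.3 [0.4568 0.1741 0.181 ] [-0.1816  1.4955 -0.272 ]
scene spindle_coarse_mid [([0.4179, 0.2542, 0.0165], 0.59)]
scene spindle_fine_mid [([0.6153, 0.3325, 0.0164], 0.57)]
scene tray_blue [([0.6246, 0.3261, 0.0004], 0.89)]
scene beaker [([0.7382, -0.0723, 0.0005], 0.94)]
scene petri_dish [([0.767, 0.1374, 0.0028], 0.84)]
scene sample_jar [([0.6065, 0.4802, -0.0009], 0.67)]
scene reagent_bottle [([0.5387, -0.5242, 0.0033], 0.59), ([0.5587, -0.0092, 0.0599], 0.48)]
top spindle_coarse_mid []
top spindle_fine_mid [([0.6135, 0.3296, 0.0159], 0.66)]
top tray_blue [([0.6178, 0.3249, 0.0012], 0.75)]
top beaker [([0.6213, 0.3298, 0.0071], 0.74), ([0.7382, -0.069, 0.0036], 0.58)]
top petri_dish [([0.7697, 0.1314, 0.0035], 0.88)]
top sample_jar [([0.6057, 0.4801, 0.0007], 0.55)]
top reagent_bottle [([0.5447, -0.5229, -0.0027], 0.98)]
```

View pics/scene9.png

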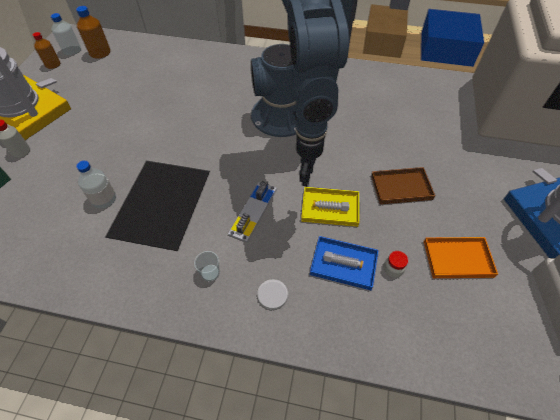

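```bash
python3 -c "
from h import *
print(arm.close_job(), arm.sense()['t'])"
```

```text
the job is handed in; nothing more can be done
the job is handed in; nothing more can be done
```

I gauged both spindles and laid each in the tray of its own colour, then handed the job in at about 40 s of the 67 s allowed. No verdict was reported.

**10 mm spindle:** At first it rode on the tooth tips, with about 14 N on the gauge. I shifted it about 2 mm along the yellow row and it dropped in freely. I released it there, checked that it hadn't moved, and laid it in the yellow tray.

**6 mm spindle:** It dropped straight into the blue row, with first contact at the expected home height. I released it, checked it the same way, and laid it in the blue tray.

**Last checks**
- The final picture shows both spindles lying flat in the right trays, with the gripper clear of everything. The coarse middle is at about (0.418, 0.254) and the fine at about (0.615, 0.332).
- The bottle, jar, beaker and petri dish are within detection noise (about 5 mm) of where they started.
- Wrist readings stayed under 10 N at the end of every move. The forces in between were not recorded.

**Misses and disagreements**
- On the way to the gauge the last joint hit its limit, so I turned the held coarse spindle half round before gauging it.
- My first image fit of the coarse spindle in the hand disagreed with my second by about 3 mm. Contact with the row supported the first.
- The last top view found no coarse spindle; the scene and wrist views did.
- One wrist reading put the fine spindle 4 to 5 mm off to the side of the blue row and about 3 mm too high. The network is only good to about 4 mm, and the arm height and unchanged image indicated it was home, so I relied on those.

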